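# Swap three bench items round to their own rests

### The job

The glass beaker, the amber dropper bottle and the steel weight have been put back on each other's rests: stand the beaker in the middle of the round cork mat, the dropper bottle in the middle of the square white tile and the weight in the middle of the wooden stand, all upright. Each rest takes only one of them, so park one on the free rubber mat on the way. Set them down gently without dropping or tipping any, and leave the small vial and the rubber stopper standing where they are.

Things in the scene. Friction and masses are not known exactly. Their poses are not given: they have to be found in the camera images.
- beaker: Glass beaker with some tan material inside, 56 mm diameter, 70 mm high, open top. Hollow: wall about 2 mm. Origin at the centre of its underside, z up along its axis. Grip it across the outside of the body. 40 to 65 g.
- dropper: Amber dropper bottle, 103 mm high: round body 35 mm in diameter up to 66 mm, a black collar 24 mm in diameter up to 74 mm, then a narrow black bulb 17 mm in diameter to the top. Origin at the centre of its underside, z up along its axis. Grip it by the body, in its upper half so that the bulb clears the gripper. 50 to 85 g.
- weight: Light grey steel calibration weight, a plain upright cylinder with a knob on top, 30 mm diameter, 52 mm high; to the fingers it is a 30 mm cylinder over its full height. Origin at the centre of its underside, z up along its axis. 160 to 260 g.
- cork_mat_top (a point): Round cork mat, 90 mm diameter, 8 mm thick, flat: the beaker's rest (the weight stands on it at the start). It is fixed to the bench; the point is the centre of its top surface, its z axis points up.
- drip_tile_top (a point): Square white ceramic tile with fine grooves, 84 x 84 mm, 8 mm thick, flat: the dropper bottle's rest (the beaker stands on it at the start). It is fixed to the bench; the point is the centre of its top surface, its z axis points up.
- wood_stand_top (a point): Oblong dark wooden stand with a grey felt disc in its middle, 90 x 60 mm (x by y), 12 mm high, flat: the weight's rest (the dropper bottle stands on it at the start). It is fixed to the bench; the point is the centre of its top surface, its z axis points up.
- rubber_mat_top (a point): Oblong black rubber mat, 110 x 76 mm (x by y), 4 mm thick, flat, empty at the start: a free place to park one thing. It is fixed to the bench; the point is the centre of its top surface, its z axis points up.
- vial: Bystander, loose: small glass vial with a black cap, 25 mm diameter, 54 mm high, standing on the bench between two of the rests. Origin at the centre of its underside. Leave it standing where it is.
- stopper: Bystander, loose: tapered orange-brown rubber stopper, 31 mm diameter, 25 mm high, standing on the bench between two of the rests. Origin at the centre of its underside. Leave it where it is.
There are look-alikes about, which are no part of the job. Leave any purple look-alike of the weight alone. Several things have the shape of the beaker; the one meant has the colours described above.

How it is judged:
At the end, for the whole second after the job is handed in: The beaker stands on the cork mat, the dropper bottle on the tile and the weight on the wooden stand, each upright (within 0.12 rad), its underside on the rest's top surface (within 5 mm), its axis within 15 mm of the rest's centre, at rest and released (horizontal distance between beaker and cork_mat_top below 0.015 m and z of beaker in the frame of cork_mat_top between -0.004 and 0.005 m and angle between each of beaker, dropper, weight's own z axis and vertical below 0.12 rad and linear speed of each of beaker, dropper, weight below 0.02 m/s and horizontal distance between dropper and drip_tile_top below 0.015 m and z of dropper in the frame of drip_tile_top between -0.004 and 0.005 m and horizontal distance between weight and wood_stand_top below 0.015 m and z of weight in the frame of wood_stand_top between -0.004 and 0.005 m); the robot touches nothing.
It fails at once if the beaker, dropper bottle or weight is tipped over (angle between any of beaker, dropper, weight's own z axis and vertical above 0.6 rad).
It fails at once if the beaker, dropper bottle or weight is dropped or thrown (moves faster than 0.6 m/s while no finger holds it) ((linear speed of beaker above 0.6 m/s and contact force between the fingers and beaker below 0.05 N) or (linear speed of dropper above 0.6 m/s and contact force between the fingers and dropper below 0.05 N) or (linear speed of weight above 0.6 m/s and contact force between the fingers and weight below 0.05 N)).
It fails at once if the vial is shifted by more than 20 mm or knocked over (distance of vial from where it was at the start of the episode above 0.02 m or angle between vial's own z axis and vertical above 0.5 rad).
It fails at once if the stopper is shifted by more than 20 mm or knocked over (distance of stopper from where it was at the start of the episode above 0.02 m or angle between stopper's own z axis and vertical above 0.5 rad).
It also fails if it takes over 112 s, if anything falls off the work surface, if the arm or the gripper's body presses on something with over 40 N, if the wrist force passes 120 N, or if a joint passes its speed limit or range.

### The arm

A 6-joint arm with a two-finger parallel gripper is mounted at the origin on a cart in front of the work surface, level with it; the furniture and walls round the work are solid. World frame = base frame: x ahead of the robot, y to its left, z up, the work surface at z = 0. Lengths are in m, angles in rad, forces in N, time in s.
With the tool pointing down it reaches from about 0.325 to 0.875 m from the base axis. Payload 4.4 kg.
Tool frame: the origin (TCP) lies at the very end of the fingers, on their centre line; the grasp point (between the pads) lies 19 mm behind it; x points along the fingers, z is the direction in which the jaws open and shut, and the axes are right-handed (so a half turn about x gives the same grasp; the last joint's range is limited). The gripper opens to 85 mm and grips with 20 to 120 N. Pads are 22 mm wide; open, the fingers measure 114 mm over their backs; the gripper's body (76 mm by 85 mm) begins 54 mm behind the grasp point. The pads swing forward as they close: fully open they stand 13 mm farther back than shut.
Start: joints at [-1.337, 0.207, 1.542, -0, 1.393, -0.15], TCP at [0.216, -0.533, 0.231] pointing down, gripper open.
Joint ranges: [-2.73, 2.73], [-0.86, 2.22], [0.23, 2.46], [-1.11, 4.25], [0.08, 2.63], [-2.82, 2.82]. Speed limits (rad/s): [2.79, 2.79, 3.14, 3.14, 3.14, 3.14].

### API

Orientations are given as a unit quaternion [w, x, y, z].
In Python, from plant import arm, vision gives the robot as it stands. The module is installed in compiled form; this text tells all that it offers.
- The arm moves only by the tool drive_tool, never from a script. Its argument "series" is a list of rows, each an object with "angular": the turn, a rotation vector about the tool's x, y, z in rad, a list of three; "delta_pos": the shift along the tool's x, y, z in cm, a list of three; "fingers": the opening, from 0 (shut) to 1 (fully open). A call has 1 to 20 rows; each row shifts and turns the pose as measured when the row begins, along the tool's axes as they then stand; what a row does not reach is not made up. A row lasts 1/8 s, in which the tool goes at most 62.5 mm and 10.7 degrees, less where a joint would pass 70% of its speed; a pose out of reach is approached as far as the arm can. A call is refused whole if a number of a shift passes 6.25 or a number of a turn 0.188, either way. A call with a gripper value outside its range is refused whole. The fingers move at their own pace and stop on an object; the grip force is fixed at half the most. Time passes only in rows, so rows that do not move let the fingers close. It gives the time, the measured TCP pose, the force and the opening at its end, in the units of the state.
- arm.state(): the state, without advancing time (a new reading comes with each control period).
- vision.grab_frame(name): name is "side" or "top"; returns a dict with "img" (384x512x3 uint8, blue, green, red), "fx", "fy", "cx", "cy" (pixels), "dist" ([k1, k2, p1, p2, k3] as OpenCV has them; the pictures are not rectified), "eye" and "rotation" of the camera in the world. Camera axes: x right, y down, z forward; pixel columns grow to the right and rows downward; lengths in m; the calibration is good to about 2 mm. A picture is of the moment at which its call begins. There is no depth.
- arm.finish_job(): hands the job in, once; it reports no verdict.
The state is a dict: "time_s": time; "joint_positions": joint angles; "joint_velocities": joint speeds; "joint_torque": joint torques, N m; "position": TCP position; "tcp_rot": TCP orientation; "force": force on the tool from outside, world axes, zero at the start; "wrist_torque": the same for the moment, N m; "width": finger opening in m.
Only numpy, scipy, OpenCV 4.12 (cv2) and the standard library are available. Lean on these libraries where they do the work, as an engineer would, in place of code of your own. Each camera call takes 0.05 s, during which the arm holds its last target.

## Working session

There is one attempt and no reset: what is moved stays moved. The work goes in short steps, Python scripts to look and compute and a tool call to move; the robot and the scene stay as the last step left them, time stands still between calls to the robot, and variables do not carry over. Pictures are saved under pics/ and viewed, and the job is handed in when it is done.

Besides the shell and the picture viewer there is one more tool, called after "Call:" as name([rows], argument=value, ...), one row to a line, values as JSON. drive_tool: Moves the arm, as the interface text tells. Its arguments: {"type":"object","properties":{"series":{"type":"array"}},"required":["series"]}

```bash
mkdir -p pics; python3 - <<'E'
from plant import arm, vision
import cv2,json
print(arm.state())
for n in("side","top"):
    f=vision.grab_frame(n); cv2.imwrite(f"pics/{n}0.png",f["img"])
    print(n,{k:v for k,v in f.items() if k!="img"})
E
```

```text
{'time_s': 0.0, 'joint_positions': array([-1.33647104e+00,  2.07469647e-01,  1.54301023e+00,  1.22663300e-05,
        1.39349186e+00, -1.50514148e-01]), 'joint_velocities': array([-0.00094792,  0.0001135 ,  0.00051422, -0.00149146, -0.00085049,
        0.00150986]), 'joint_torque': array([ 1.11481801e-03, -3.83029175e+01, -2.91597050e+01, -1.21060616e-04,
        1.03525436e-02, -1.66085164e-05]), 'position': array([ 0.2156628 , -0.53218014,  0.23007089]), 'tcp_rot': array([ 0.58577232,  0.39572776,  0.58700487, -0.39458282]), 'force': array([-1.23087287,  0.03515178, -0.1392364 ]), 'wrist_torque': array([-0.01592258, -0.02682247, -0.02859747]), 'width': 0.08546161941310328}
side {'fx': 480.73295303714093, 'fy': 480.73295303714093, 'cx': 257.530994544869, 'cy': 199.363744026438, 'dist': array([-0.1161519,  0.       ,  0.       ,  0.       ,  0.       ]), 'eye': array([0.00905838, 1.12458232, 0.68780141]), 'rotation': array([ 0.10275894, -0.18983739,  0.83485707, -0.5063754 ])}
top {'fx': 378.3191749518412, 'fy': 378.3191749518412, 'cx': 255.45581351783582, 'cy': 195.3681961727969, 'dist': array([-0.0483767,  0.       ,  0.       ,  0.       ,  0.       ]), 'eye': array([ 0.48476959, -0.00818266,  0.98661162]), 'rotation': array([-0.00701576,  0.71534073, -0.69868871,  0.00851459])}
```

View pics/side0.png

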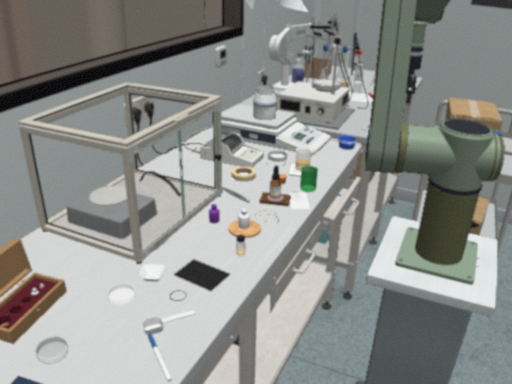

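View pics/top0.png

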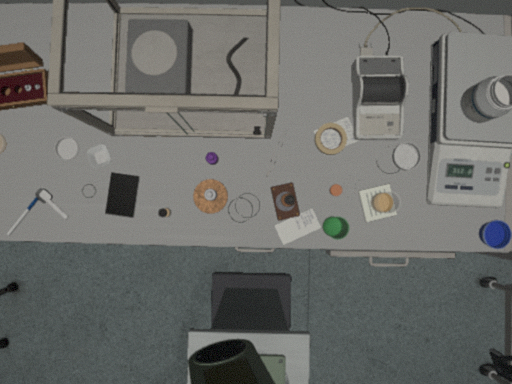

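```bash
python3 - <<'E'
import cv2
a=cv2.imread("pics/top0.png")
cv2.imwrite("pics/tc1.png",cv2.resize(a[150:250,90:260],None,fx=4.7,fy=4.7,interpolation=cv2.INTER_CUBIC))
cv2.imwrite("pics/tc2.png",cv2.resize(a[150:250,250:420],None,fx=4.7,fy=4.7,interpolation=cv2.INTER_CUBIC))
a=cv2.imread("pics/side0.png")
cv2.imwrite("pics/sc.png",cv2.resize(a[140:300,165:345],None,fx=3.7,fy=3.7,interpolation=cv2.INTER_CUBIC))
E
```

```text
(no output)
```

View pics/tc1.png

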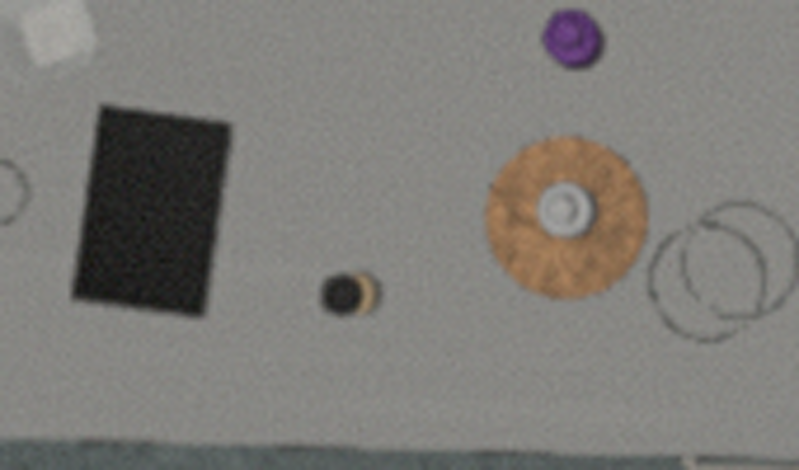

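View pics/tc2.png

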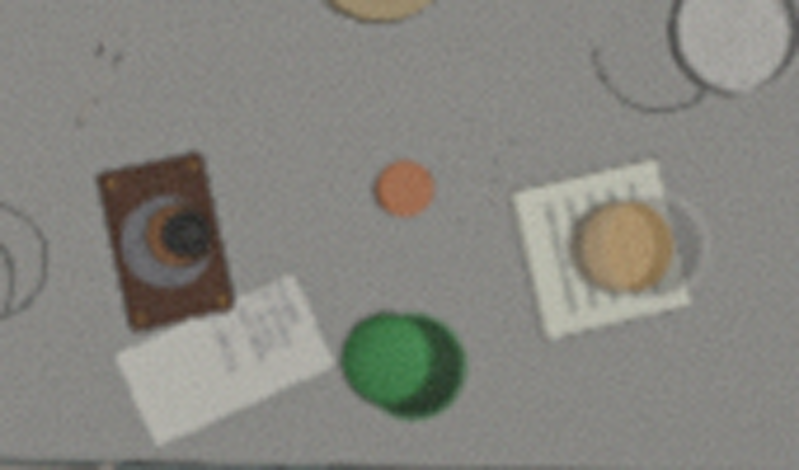

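View pics/sc.png

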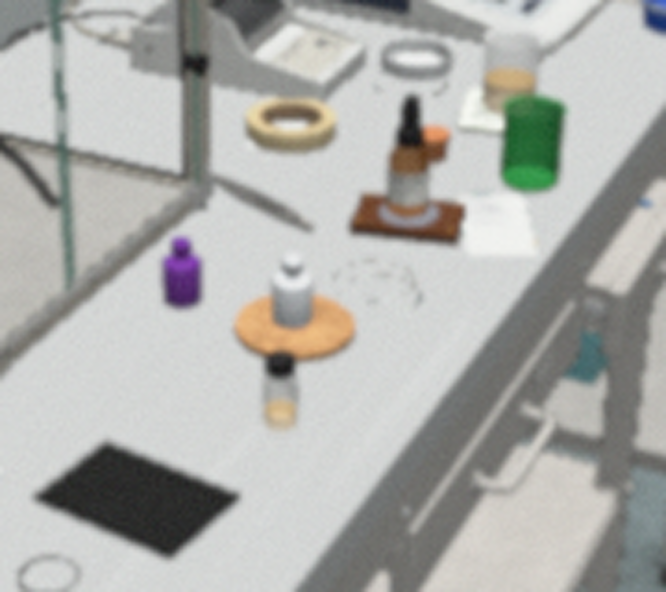

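```bash
cat > h.py <<'E'
import numpy as np,cv2
from scipy.spatial.transform import Rotation as R
from plant import arm,vision
def q(w): return R.from_quat([w[1],w[2],w[3],w[0]])
def cam(f):
    K=np.array([[f["fx"],0,f["cx"]],[0,f["fy"],f["cy"]],[0,0,1]]);return K,np.array(f["dist"]),np.array(f["eye"]),q(f["rotation"])
def ray(f,px):
    K,d,e,r=cam(f);p=cv2.undistortPoints(np.array(px,float).reshape(-1,1,2),K,d).reshape(-1,2)
    return e,r.apply(np.c_[p,np.ones(len(p))])
def onz(f,px,z):
    e,v=ray(f,px);return e+v*((z-e[2])/v[:,2])[:,None]
def proj(f,X):
    K,d,e,r=cam(f);c=r.inv().apply(np.atleast_2d(X)-e)
    return cv2.projectPoints(c,np.zeros(3),np.zeros(3),K,d)[0].reshape(-1,2)
def crop(x,y,u0,v0,s): return [u0+(x+.5)/s-.5,v0+(y+.5)/s-.5]
E
python3 - <<'E'
from h import *
f=vision.grab_frame("top");np.set_printoptions(precision=4,suppress=True)
hsv=cv2.cvtColor(f["img"],cv2.COLOR_BGR2HSV)
def comp(mask,u,v,name,z,rad=60):
    n,l,s,c=cv2.connectedComponentsWithStats(mask.astype(np.uint8))
    ok=[i for i in range(1,n) if abs(c[i][0]-u)<12 and abs(c[i][1]-v)<12]
    i=max(ok,key=lambda i:s[i][4]); 
    pts=cv2.findContours((l==i).astype(np.uint8),cv2.RETR_EXTERNAL,cv2.CHAIN_APPROX_NONE)[0][0]
    h=cv2.convexHull(pts)
    r=cv2.minAreaRect(h); W=onz(f,cv2.boxPoints(r),z)
    print(name,s[i],"cent",c[i],"rect",r,"->",onz(f,[r[0]],z)[0],"hullcent",end=' ')
    m=cv2.moments(h);print(onz(f,[[m['m10']/m['m00'],m['m01']/m['m00']]],z)[0], 'sides',np.linalg.norm(W[0]-W[1]),np.linalg.norm(W[1]-W[2]), 'edge ang',np.degrees(np.arctan2(*(W[1]-W[0])[1::-1])))
H,S,V=[hsv[...,i].astype(int) for i in range(3)]
comp(V<60,122,195,"rubber",.004)
comp((V<50),162,212,"vialcap",.054)
comp((H<20)&(S>70),210,196,"cork",.008)
comp((H<15)&(S>60)|(V<60)&(np.abs(np.arange(512)-286)<20),286,200,"wood",.012)
comp((H<15)&(S>100),336,189,"stopper",.025)
b=f["img"].astype(int)
comp((V>165)&(S<40),372,203,"tile",.008)
comp((H<22)&(S>70),382,203,"tan",.03)
comp(V<55,289,200,"bulb",.1)
comp((H>120)&(H<160)&(S>60),211,158,"purple",.05)
comp((H>40)&(H<80)&(S>60),335,227,"green",.035)
k=lambda x,y,z,u0: onz(f,[crop(x,y,u0,150,4.7)],z)[0]
print("mat",k(152,211,.004,90),"cork",k(567,217,.008,90),"weightTop",k(565,210,.045,90))
print("wood",np.mean([k(x,y,.012,250) for x,y in[(97,173),(200,152),(233,307),(133,330)]],0))
print("tile",np.mean([k(x,y,.008,250) for x,y in[(513,193),(655,160),(690,303),(550,339)]],0))
print("bulb",k(185,234,.1,250),"stop",k(405,188,.025,250))
E
```

```text
rubber [ 106  173   33   44 1107] cent [121.8988 194.5077] rect ((121.97650909423828, 194.53355407714844), (27.441234588623047, 40.484066009521484), 8.426969528198242) -> [0.5003 0.3386 0.004 ] hullcent [0.5005 0.3387 0.004 ] sides 0.10583360395430881 0.07264793580161298 edge ang -6.696148374296057
vialcap [159 210   7   6  32] cent [162.2812 212.3438] rect ((162.0, 212.5), (5.0, 6.0), 90.0) -> [0.4575 0.2198 0.054 ] hullcent [0.4579 0.2193 0.054 ] sides 0.014898366172271204 0.012338311331204005 edge ang -88.60093050222413
cork [193 179  35  34 775] cent [210.0697 196.0632] rect ((210.0, 195.5), (33.0, 34.0), 90.0) -> [0.5032 0.1076 0.008 ] hullcent [0.5025 0.1074 0.008 ] sides 0.0882059330155359 0.08541846617325317 edge ang -88.67214420497761
wood [271 183  28  37 524] cent [285.3511 200.4828] rect ((284.8529357910156, 201.08824157714844), (33.298828125, 21.801511764526367), 77.47119140625) -> [ 0.4932 -0.0861  0.012 ] hullcent [ 0.4934 -0.086   0.012 ] sides 0.056297465307405 0.08583446243519473 edge ang -76.10755505883095
stopper [330 185  12  11  98] cent [335.6122 189.6837] rect
[... 951 characters left out ...]
52  12  12 111] cent [211.3874 157.6847] rect ((211.25001525878906, 157.75), (11.31370735168457, 10.60660171508789), 45.0) -> [0.5962 0.102  0.05  ] hullcent [0.5965 0.1017 0.05  ] sides 0.026356263916620413 0.02823533017102613 edge ang -43.48933179377408
green [323 217  26  22 437] cent [335.595  226.8261] rect ((335.5, 227.5), (21.0, 25.0), 90.0) -> [ 0.4295 -0.2134  0.035 ] hullcent [ 0.4308 -0.2139  0.035 ] sides 0.06331064701116443 0.052894284164847975 edge ang -88.7243815403168
mat [0.5004 0.3386 0.004 ] cork [0.5025 0.107  0.008 ] weightTop [0.5055 0.1038 0.045 ]
wood [ 0.4941 -0.0861  0.012 ]
tile [ 0.4952 -0.3285  0.008 ]
bulb [ 0.4967 -0.0886  0.1   ] stop [ 0.5254 -0.2144  0.025 ]
```

```bash
python3 - <<'E'
import cv2
a=cv2.imread("pics/top0.png")[180:225,355:415]
a=cv2.resize(a,None,fx=12,fy=12,interpolation=cv2.INTER_CUBIC);a=cv2.convertScaleAbs(a,alpha=1.8,beta=-120)
cv2.imwrite("pics/tb.png",a)
a=cv2.imread("pics/side0.png")
b=cv2.resize(a[140:210,255:325],None,fx=8,fy=8,interpolation=cv2.INTER_CUBIC)
cv2.imwrite("pics/sb.png",b)
b=cv2.resize(a[195:265,220:275],None,fx=8,fy=8,interpolation=cv2.INTER_CUBIC)
cv2.imwrite("pics/sw.png",b)
E
```

```text
(no output)
```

View pics/tb.png

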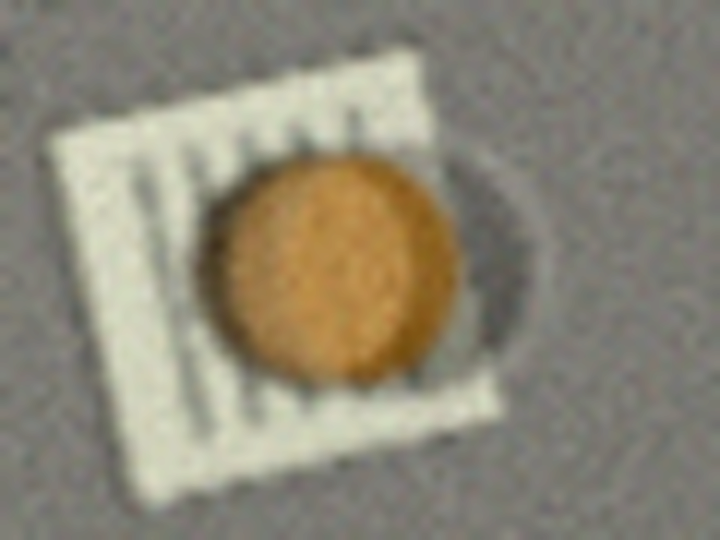

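View pics/sb.png

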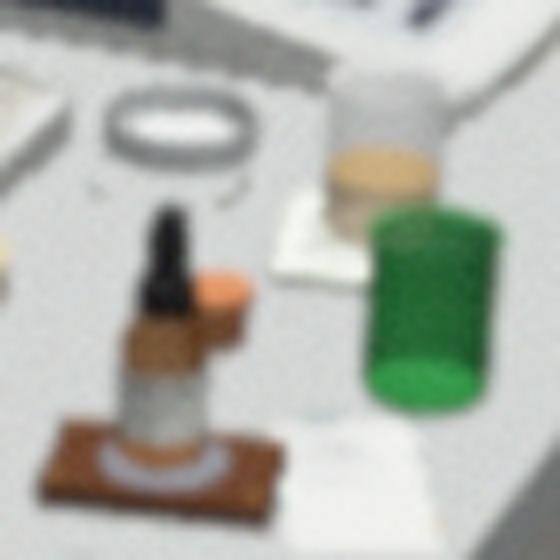

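View pics/sw.png

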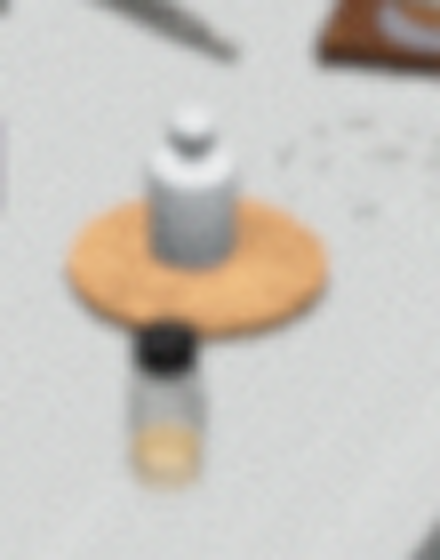

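```bash
python3 - <<'E'
from h import *
np.set_printoptions(precision=4,suppress=True)
f=vision.grab_frame("top");s=vision.grab_frame("side")
c=lambda x,y:crop(x,y,355,180,12)
print("rim",onz(f,[c(410,268)],.078),"base",onz(f,[c(327,270)],.008))
k=lambda x,y,z:onz(f,[crop(x,y,250,150,4.7)],z)[0]
print("bulb",k(185,234,.115),k(185,234,.1))
k=lambda x,y,z:onz(f,[crop(x,y,90,150,4.7)],z)[0]
print("knob",k(563,208,.06),"shoulder",k(566,210,.04), "vialtop",k(342,295,.054))
# side: base-centre from width mid at bottom edge
k=lambda x,y,z,u,v:onz(s,[crop(x,y,u,v,8)],z)[0]
print("side dropper bulbtop",k(172,208,.115,255,140),"weight knob top",k(193,120,.06,220,195),"vial bottom front", k(167,470,.0,220,195),"vial top",k(166,335,.054,220,195), "beaker rim ctr",k(387,82,.078,255,140))
E
```

```text
rim [[ 0.4966 -0.3324  0.078 ]] base [[ 0.4967 -0.3391  0.008 ]]
bulb [ 0.4965 -0.0873  0.115 ] [ 0.4967 -0.0886  0.1   ]
knob [0.5062 0.1031 0.06  ] shoulder [0.5056 0.1038 0.04  ] vialtop [0.4579 0.2189 0.054 ]
side dropper bulbtop [ 0.4978 -0.0863  0.115 ] weight knob top [0.5076 0.1086 0.06  ] vial bottom front [0.4612 0.2198 0.    ] vial top [0.4591 0.2251 0.054 ] beaker rim ctr [ 0.4999 -0.3303  0.078 ]
```

```bash
cat >> h.py <<'E'
def st(goal=None,yaw=None):
    """print TCP, tool axes, and delta (cm, tool axes) to goal"""
    s=arm.state();r=q(s["tcp_rot"]);M=r.as_matrix()
    np.set_printoptions(precision=4,suppress=True)
    print("t",round(s["time_s"],2),"pos",s["position"],"w",round(s["width"],4),"F",s["force"],"j",s["joint_positions"])
    print("axes x",M[:,0],"y",M[:,1],"z",M[:,2])
    if goal is not None: print("delta cm tool",r.inv().apply(np.array(goal)-s["position"])*100)
    # desired: x down, z along +-world x
    for sg in(1,-1):
        D=np.c_[[0,0,-1],np.cross([sg,0,0],[0,0,-1]),[sg,0,0]]
        print("rotvec tool to z=%+d x:"%sg,(r.inv()*R.from_matrix(D)).as_rotvec())
E
python3 -c "
from h import *
st([.35,-.3,.231])"
```

```text
t 0.25 pos [ 0.2157 -0.5326  0.2307] w 0.085 F [ 0.6357 -0.0302 -0.0426] j [-1.3365  0.2071  1.5422 -0.      1.3935 -0.1505]
axes x [-0.0003  0.0011 -1.    ] y [0.9269 0.3754 0.0002] z [ 0.3754 -0.9269 -0.0011]
delta cm tool [ -0.0078  21.1755 -16.5202]
rotvec tool to z=+1 x: [-1.186  -0.0009 -0.0008]
rotvec tool to z=-1 x: [ 1.9556 -0.0009  0.001 ]
```

Call:
drive_tool([
  {"angular": [-0.18,0,0],"delta_pos": [0,0,0],"fingers": 1},
  {"angular": [-0.18,0,0],"delta_pos": [0,0,0],"fingers": 1},
  {"angular": [-0.18,0,0],"delta_pos": [0,0,0],"fingers": 1},
  {"angular": [-0.18,0,0],"delta_pos": [0,0,0],"fingers": 1},
  {"angular": [-0.18,0,0],"delta_pos": [0,0,0],"fingers": 1},
  {"angular": [-0.18,0,0],"delta_pos": [0,0,0],"fingers": 1},
  {"angular": [-0.1,0,0],"delta_pos": [0,0,0],"fingers": 1},
  {"angular": [0,0,0],"delta_pos": [0,0,0],"fingers": 1},
])

```text
time_s: 1.25
position: [0.2155, -0.5314, 0.2289]
tcp_rot: [0.707, -0.01, 0.707, 0.013]
force: [0.1, 0.2, 0.9]
width: 0.0854
```

```bash
python3 -c "
from h import *
st([.506,.105,.18])"
```

```text
t 1.25 pos [ 0.2155 -0.5314  0.2289] w 0.0854 F [0.1117 0.2368 0.8811] j [-1.3365  0.2083  1.5445  0.      1.3935 -1.369 ]
axes x [-0.001   0.0045 -1.    ] y [-0.0325  0.9995  0.0046] z [ 0.9995  0.0325 -0.0009]
delta cm tool [ 5.1488 62.6424 31.1068]
rotvec tool to z=+1 x: [ 0.0325 -0.001  -0.0046]
rotvec tool to z=-1 x: [-3.1091  0.0071 -0.0015]
```

Call:
drive_tool([
  {"angular": [0.03,0,-0.004],"delta_pos": [0,2,2],"fingers": 1},
  {"angular": [0,0,0],"delta_pos": [0,4,3],"fingers": 1},
  {"angular": [0,0,0],"delta_pos": [0,4,3],"fingers": 1},
  {"angular": [0,0,0],"delta_pos": [0,4,3],"fingers": 1},
  {"angular": [0,0,0],"delta_pos": [0,4.5,2.5],"fingers": 1},
  {"angular": [0,0,0],"delta_pos": [0,4.5,2.5],"fingers": 1},
  {"angular": [0,0,0],"delta_pos": [0,4.5,2],"fingers": 1},
  {"angular": [0,0,0],"delta_pos": [0,4.5,2],"fingers": 1},
  {"angular": [0,0,0],"delta_pos": [0,4.5,2],"fingers": 1},
  {"angular": [0,0,0],"delta_pos": [0,4.5,2],"fingers": 1},
  {"angular": [0,0,0],"delta_pos": [0,4.5,2],"fingers": 1},
  {"angular": [0,0,0],"delta_pos": [0,4.5,2],"fingers": 1},
  {"angular": [0,0,0],"delta_pos": [0,4,1],"fingers": 1},
  {"angular": [0,0,0],"delta_pos": [0,4,0],"fingers": 1},
  {"angular": [0,0,0],"delta_pos": [0,2,0],"fingers": 1},
  {"angular": [0,0,0],"delta_pos": [0,0,0],"fingers": 1},
])

```text
time_s: 3.25
position: [0.5234, 0.0839, 0.2291]
tcp_rot: [0.709, 0.01, 0.705, -0.013]
force: [-0.4, -0.2, 0.1]
width: 0.0856
```

```bash
python3 -c "
from h import *
st([.506,.105,.021])"
```

```text
t 3.25 pos [0.5234 0.0839 0.2291] w 0.0856 F [-0.4267 -0.1856  0.0923] j [-0.0025  0.1099  1.6574 -0.0033  1.369   0.0305]
axes x [ 0.0053 -0.0032 -1.    ] y [ 0.0324  0.9995 -0.003 ] z [ 0.9995 -0.0323  0.0054]
delta cm tool [20.7963  2.1182 -1.9227]
rotvec tool to z=+1 x: [-0.0324  0.0054  0.0031]
rotvec tool to z=-1 x: [ 3.1092  0.0049 -0.0083]
```

Call:
drive_tool([
  {"angular": [-0.015,0.005,0.003],"delta_pos": [3,1,-1],"fingers": 1},
  {"angular": [0,0,0],"delta_pos": [3,1,-0.8],"fingers": 1},
  {"angular": [0,0,0],"delta_pos": [3,0,0],"fingers": 1},
  {"angular": [0,0,0],"delta_pos": [2,0,0],"fingers": 1},
  {"angular": [0,0,0],"delta_pos": [0,0,0],"fingers": 1},
  {"angular": [0,0,0],"delta_pos": [0,0,0],"fingers": 1},
])

```text
time_s: 4.0
position: [0.5078, 0.0988, 0.1181]
tcp_rot: [0.709, 0.009, 0.705, -0.011]
force: [1.2, -0.1, -0.2]
width: 0.0853
```

```bash
python3 -c "
from h import *
st([.506,.105,.021])
for n in('side','top'):
    f=vision.grab_frame(n);cv2.imwrite(f'pics/{n}1.png',f['img'])
    p=proj(f,arm.state()['position'])[0];print(n,p)
    u,v=[int(a) for a in p]; cv2.imwrite(f'pics/{n}1c.png',cv2.resize(f['img'][max(0,v-60):v+60,u-60:u+60],None,fx=5,fy=5,interpolation=2))
"
```

```text
t 4.0 pos [0.5078 0.0988 0.1181] w 0.0853 F [ 1.2416 -0.0648 -0.2264] j [ 0.0268  0.2079  1.7928 -0.0037  1.1364  0.0557]
axes x [ 0.0046 -0.0032 -1.    ] y [ 0.0274  0.9996 -0.0031] z [ 0.9996 -0.0274  0.0047]
delta cm tool [ 9.7098  0.649  -0.2414]
rotvec tool to z=+1 x: [-0.0274  0.0046  0.0032]
rotvec tool to z=-1 x: [ 3.1142  0.0049 -0.0072]
side [245.4161 188.7419]
top [208.1296 192.5   ]
```

View pics/side1c.png

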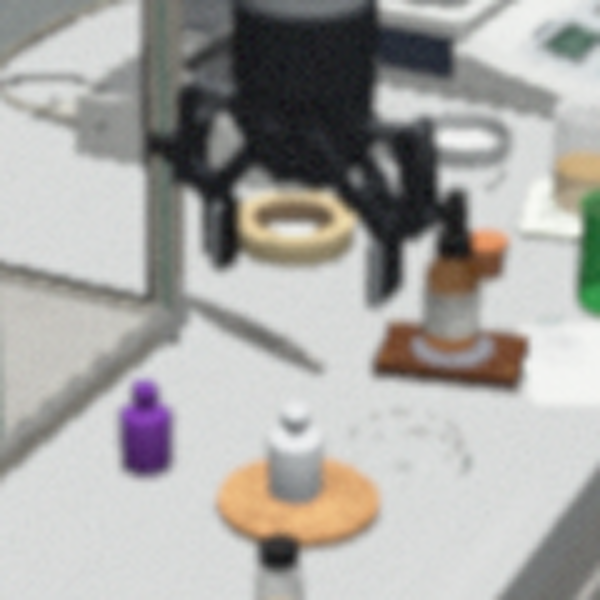

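View pics/top1c.png

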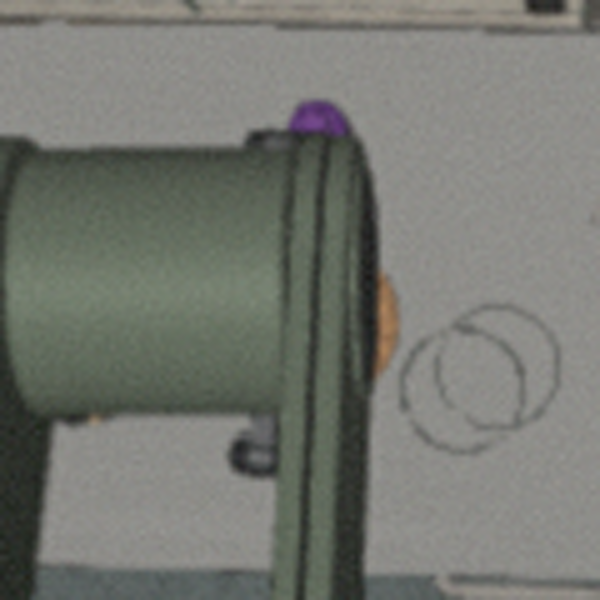

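Call:
drive_tool([
  {"angular": [-0.02,0.004,0.003],"delta_pos": [2.5,0.6,-0.2],"fingers": 1},
  {"angular": [0,0,0],"delta_pos": [2.5,0,0],"fingers": 1},
  {"angular": [0,0,0],"delta_pos": [2.5,0,0],"fingers": 1},
  {"angular": [0,0,0],"delta_pos": [1.5,0,0],"fingers": 1},
  {"angular": [0,0,0],"delta_pos": [0,0,0],"fingers": 1},
  {"angular": [0,0,0],"delta_pos": [0,0,0],"fingers": 1},
])

```text
time_s: 4.85
position: [0.5142, 0.1049, 0.0336]
tcp_rot: [0.713, 0.003, 0.701, -0.002]
force: [-0.6, -0.2, 0.3]
width: 0.0855
```

```bash
python3 -c "
from h import *
st([.506,.105,.021])
for n in('side',):
    f=vision.grab_frame(n);cv2.imwrite(f'pics/{n}2.png',f['img'])
    u,v=(240,230); cv2.imwrite(f'pics/{n}2c.png',cv2.resize(f['img'][max(0,v-60):v+60,u-60:u+60],None,fx=5,fy=5,interpolation=2))
"
```

```text
t 4.85 pos [0.5142 0.1049 0.0336] w 0.0855 F [-0.634  -0.2142  0.2715] j [ 0.0364  0.3462  1.8283 -0.0003  0.9497  0.0439]
axes x [ 0.0173  0.0004 -0.9999] y [0.0074 1.     0.0005] z [ 0.9998 -0.0074  0.0173]
delta cm tool [ 1.2504  0.0041 -0.8465]
rotvec tool to z=+1 x: [-0.0074  0.0173 -0.0005]
rotvec tool to z=-1 x: [ 3.1341 -0.0007 -0.0271]
```

View pics/side2c.png

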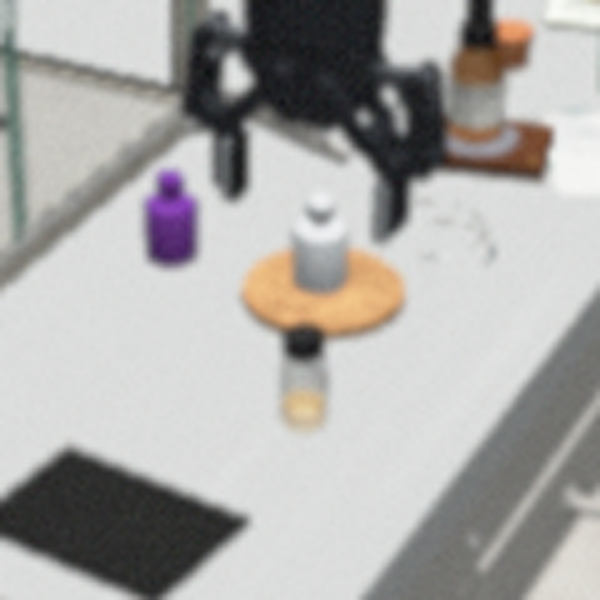

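```bash
python3 -c "
from h import *
f=vision.grab_frame('side')
for z in(.034,.047,.06): 
  for y in (.105,.09): print(y,z,(proj(f,[.514,y,z])[0]-[180,170])*5)
print((proj(f,[[.506,.104,.008],[.506,.104,.06]])-[180,170])*5)
print((proj(f,[[.458,.219,.0],[.458,.219,.054]])-[180,170])*5)
"
```

```text
0.105 0.034 [310.44105746 234.04000966]
0.09 0.034 [322.61544529 221.93703667]
0.105 0.047 [310.57267171 213.26993993]
0.09 0.047 [322.80332007 201.29924016]
0.105 0.06 [310.70688699 192.30253639]
0.09 0.06 [322.99407654 180.46778862]
[[324.02324259 277.54592973]
 [324.80782016 194.76587435]]
[[308.52634445 417.37037692]
 [309.04042434 326.84647414]]
```

Call:
drive_tool([
  {"angular": [0,0.017,0],"delta_pos": [0,0.1,-0.8],"fingers": 1},
  {"angular": [0,0,0],"delta_pos": [1.2,0,0],"fingers": 1},
  {"angular": [0,0,0],"delta_pos": [0,0,0],"fingers": 1},
])

```text
time_s: 5.32
position: [0.5065, 0.1062, 0.0221]
tcp_rot: [0.708, 0.003, 0.707, -0.002]
force: [-0.3, -0.9, 0.6]
width: 0.0853
```

```bash
python3 -c "
from h import *
st([.507,.106,.021])"
```

```text
t 5.33 pos [0.5065 0.1062 0.0221] w 0.0853 F [-0.3102 -0.8781  0.6315] j [0.0389 0.3619 1.838  0.0007 0.9399 0.0457]
axes x [ 0.0017  0.0007 -1.    ] y [0.0073 1.     0.0007] z [ 1.     -0.0073  0.0017]
delta cm tool [ 0.1144 -0.0163  0.053 ]
rotvec tool to z=+1 x: [-0.0073  0.0017 -0.0007]
rotvec tool to z=-1 x: [ 3.1343 -0.001  -0.0026]
```

Call:
drive_tool([
  {"angular": [0,0,0],"delta_pos": [0,0,0],"fingers": 0},
  {"angular": [0,0,0],"delta_pos": [0,0,0],"fingers": 0},
  {"angular": [0,0,0],"delta_pos": [0,0,0],"fingers": 0},
  {"angular": [0,0,0],"delta_pos": [0,0,0],"fingers": 0},
  {"angular": [0,0,0],"delta_pos": [0,0,0],"fingers": 0},
  {"angular": [0,0,0],"delta_pos": [0,0,0],"fingers": 0},
  {"angular": [0,0,0],"delta_pos": [0,0,0],"fingers": 0},
  {"angular": [0,0,0],"delta_pos": [0,0,0],"fingers": 0},
])

```text
time_s: 6.32
position: [0.5069, 0.1061, 0.0222]
tcp_rot: [0.708, 0.003, 0.706, -0.002]
force: [-1.5, 0.3, -0.2]
width: 0.0287
```

```bash
python3 -c "
from h import *
st([.507,.106,.021])"
```

```text
t 6.33 pos [0.5069 0.1061 0.0222] w 0.0287 F [-1.4672  0.3349 -0.2016] j [0.0388 0.3622 1.8375 0.0007 0.9397 0.0457]
axes x [ 0.0022  0.0007 -1.    ] y [0.0073 1.     0.0007] z [ 1.     -0.0073  0.0022]
delta cm tool [ 0.1217 -0.013   0.0137]
rotvec tool to z=+1 x: [-0.0073  0.0022 -0.0007]
rotvec tool to z=-1 x: [ 3.1343 -0.0011 -0.0035]
```

Call:
drive_tool([
  {"angular": [0,0,0],"delta_pos": [-1,0,0],"fingers": 0},
  {"angular": [0,0,0],"delta_pos": [-2,0,0],"fingers": 0},
  {"angular": [0,0,0],"delta_pos": [-2.5,0,0],"fingers": 0},
  {"angular": [0,0,0],"delta_pos": [-2.5,0,0],"fingers": 0},
  {"angular": [0,0,0],"delta_pos": [-1,0,0],"fingers": 0},
  {"angular": [0,0,0],"delta_pos": [0,0,0],"fingers": 0},
])

```text
time_s: 7.08
position: [0.5041, 0.106, 0.1144]
tcp_rot: [0.706, 0.003, 0.708, -0.002]
force: [0.1, 0.9, -2.1]
width: 0.0287
```

```bash
python3 -c "
from h import *
st([.5,.3386,.0187])
for n in('side',):
    f=vision.grab_frame(n);cv2.imwrite(f'pics/{n}3.png',f['img'])
    u,v=(240,210); cv2.imwrite(f'pics/{n}3c.png',cv2.resize(f['img'][max(0,v-60):v+60,u-60:u+60],None,fx=5,fy=5,interpolation=2))
"
```

```text
t 7.08 pos [0.5041 0.106  0.1144] w 0.0287 F [ 0.1142  0.9007 -2.0934] j [0.0388 0.213  1.7957 0.0006 1.136  0.0458]
axes x [-0.0031  0.0005 -1.    ] y [0.0073 1.     0.0004] z [ 1.     -0.0073 -0.0031]
delta cm tool [ 9.5795 23.2526 -0.5461]
rotvec tool to z=+1 x: [-0.0073 -0.0031 -0.0004]
rotvec tool to z=-1 x: [ 3.1343 -0.0007  0.0048]
```

View pics/side3c.png

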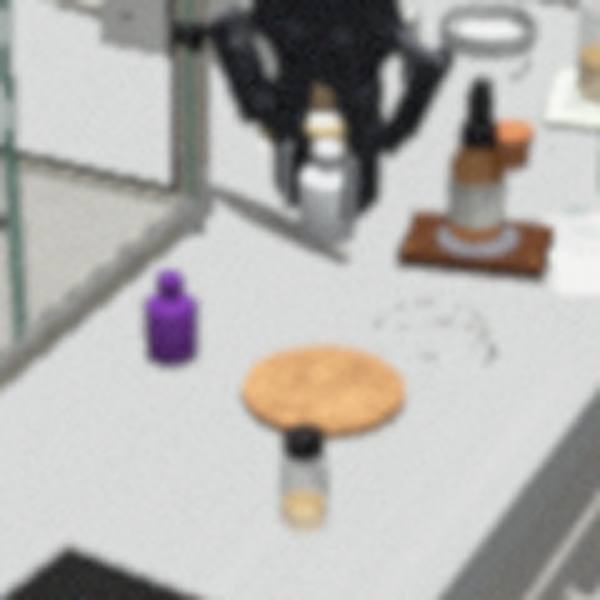

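Call:
drive_tool([
  {"angular": [0,0,0],"delta_pos": [0,2,0],"fingers": 0},
  {"angular": [0,0,0],"delta_pos": [0,3.5,0],"fingers": 0},
  {"angular": [0,0,0],"delta_pos": [0,4,0],"fingers": 0},
  {"angular": [0,0,0],"delta_pos": [0,4,0],"fingers": 0},
  {"angular": [0,0,0],"delta_pos": [0,4,0],"fingers": 0},
  {"angular": [0,0,0],"delta_pos": [0,3.5,0],"fingers": 0},
  {"angular": [0,0,0],"delta_pos": [0,2,0],"fingers": 0},
  {"angular": [0,0,0],"delta_pos": [0,0,0],"fingers": 0},
  {"angular": [0,0,0],"delta_pos": [0,0,0],"fingers": 0},
])

```text
time_s: 8.25
position: [0.4982, 0.3379, 0.1003]
tcp_rot: [0.698, 0.001, 0.716, -0.007]
force: [0.0, -1.1, -2.1]
width: 0.0286
```

```bash
python3 -c "
from h import *
st([.5,.3386,.0187])"
```

```text
t 8.25 pos [0.4982 0.3379 0.1003] w 0.0286 F [ 0.0127 -1.0705 -2.1362] j [0.4508 0.4116 1.5646 0.0033 1.1919 0.4601]
axes x [-0.0252 -0.0088 -0.9996] y [ 0.0105  0.9999 -0.0091] z [ 0.9996 -0.0107 -0.0251]
delta cm tool [8.1536 0.1414 0.3865]
rotvec tool to z=+1 x: [-0.0106 -0.0251  0.009 ]
rotvec tool to z=-1 x: [3.1307 0.014  0.0394]
```

Call:
drive_tool([
  {"angular": [0,-0.025,0.009],"delta_pos": [0,0,0],"fingers": 0},
  {"angular": [0,0,0],"delta_pos": [2,0,0],"fingers": 0},
  {"angular": [0,0,0],"delta_pos": [2,0,0],"fingers": 0},
  {"angular": [0,0,0],"delta_pos": [2,0,0],"fingers": 0},
  {"angular": [0,0,0],"delta_pos": [0.6,0,0],"fingers": 0},
  {"angular": [0,0,0],"delta_pos": [0,0,0],"fingers": 0},
  {"angular": [0,0,0],"delta_pos": [0,0,0],"fingers": 0},
])

```text
time_s: 9.12
position: [0.5003, 0.3319, 0.0354]
tcp_rot: [0.71, 0.007, 0.705, -0.006]
force: [0.4, 0.0, -1.6]
width: 0.0288
```

```bash
python3 -c "
from h import *
st([.5,.3386,.0187])"
```

```text
t 9.12 pos [0.5003 0.3319 0.0354] w 0.0288 F [ 0.4453  0.0394 -1.6287] j [ 0.4429  0.4792  1.6251 -0.0026  1.0304  0.4626]
axes x [ 0.0072  0.0009 -1.    ] y [0.0184 0.9998 0.0011] z [ 0.9998 -0.0184  0.0072]
delta cm tool [ 1.668   0.6639 -0.0558]
rotvec tool to z=+1 x: [-0.0184  0.0072 -0.001 ]
rotvec tool to z=-1 x: [ 3.1232 -0.0016 -0.0113]
```

Call:
drive_tool([
  {"angular": [-0.015,0.007,0],"delta_pos": [0.5,0.5,0],"fingers": 0},
  {"angular": [0,0,0],"delta_pos": [0.5,0,0],"fingers": 0},
  {"angular": [0,0,0],"delta_pos": [0.2,0,0],"fingers": 0},
  {"angular": [0,0,0],"delta_pos": [0,0,0],"fingers": 0},
])

```text
time_s: 9.62
position: [0.5018, 0.3382, 0.0243]
tcp_rot: [0.708, 0.002, 0.706, 0.0]
force: [-0.4, 0.4, -1.5]
width: 0.0285
```

```bash
python3 -c "
from h import *
st([.5,.3386,.0187])"
```

```text
t 9.62 pos [0.5018 0.3382 0.0243] w 0.0285 F [-0.3616  0.4335 -1.5137] j [0.4495 0.5052 1.6134 0.0012 1.0192 0.4508]
axes x [ 0.0029  0.0026 -1.    ] y [0.0019 1.     0.0026] z [ 1.     -0.0019  0.0029]
delta cm tool [ 0.5612  0.0429 -0.1797]
rotvec tool to z=+1 x: [-0.0019  0.0029 -0.0026]
rotvec tool to z=-1 x: [ 3.1397 -0.004  -0.0046]
```

Call:
drive_tool([
  {"angular": [0,0.003,-0.002],"delta_pos": [0.3,0,0],"fingers": 0},
  {"angular": [0,0,0],"delta_pos": [0.15,0,0],"fingers": 0},
  {"angular": [0,0,0],"delta_pos": [0.12,0,0],"fingers": 0},
  {"angular": [0,0,0],"delta_pos": [0,0,0],"fingers": 0},
])

```text
time_s: 10.12
position: [0.5019, 0.3382, 0.0183]
tcp_rot: [0.707, 0.001, 0.707, -0.001]
force: [1.2, -0.6, -2.8]
width: 0.0288
```

```bash
python3 -c "
from h import *
st([.5,.3386,.0187])"
```

```text
t 10.12 pos [0.5019 0.3382 0.0183] w 0.0288 F [ 1.1972 -0.5837 -2.7674] j [0.4498 0.5165 1.6115 0.0005 1.0135 0.4514]
axes x [-0.0001  0.0005 -1.    ] y [0.0019 1.     0.0005] z [ 1.     -0.0019 -0.0001]
delta cm tool [-0.042   0.0413 -0.188 ]
rotvec tool to z=+1 x: [-0.0019 -0.0001 -0.0005]
rotvec tool to z=-1 x: [ 3.1397 -0.0007  0.0002]
```

Call:
drive_tool([
  {"angular": [0,0,0],"delta_pos": [0.08,0,0],"fingers": 0},
  {"angular": [0,0,0],"delta_pos": [0,0,0],"fingers": 0},
])

```text
time_s: 10.38
position: [0.5021, 0.3383, 0.0183]
tcp_rot: [0.707, 0.001, 0.707, -0.0]
force: [0.3, 0.2, -1.9]
width: 0.0287
```

```bash
python3 -c "
from h import *
st([.5,.3386,.0187])
f=vision.grab_frame('side');cv2.imwrite('pics/side4c.png',cv2.resize(f['img'][180:300,140:260],None,fx=5,fy=5,interpolation=2))"
```

```text
t 10.38 pos [0.5021 0.3383 0.0183] w 0.0287 F [ 0.2923  0.2415 -1.9283] j [0.4498 0.5166 1.6112 0.0006 1.0133 0.4514]
axes x [ 0.0003  0.0007 -1.    ] y [0.0019 1.     0.0007] z [ 1.     -0.0019  0.0003]
delta cm tool [-0.0369  0.0283 -0.2116]
rotvec tool to z=+1 x: [-0.0019  0.0003 -0.0007]
rotvec tool to z=-1 x: [ 3.1397 -0.001  -0.0005]
```

View pics/side4c.png

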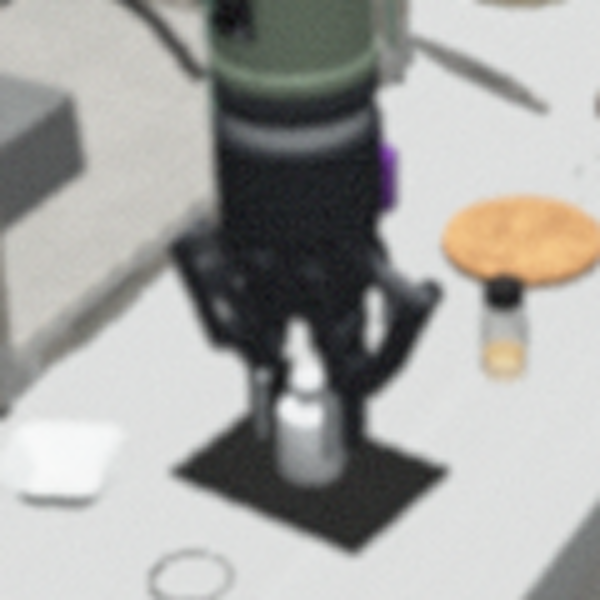

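Call:
drive_tool([
  {"angular": [0,0,0],"delta_pos": [0.15,0,0],"fingers": 0},
  {"angular": [0,0,0],"delta_pos": [0.15,0,0],"fingers": 0},
])

```text
time_s: 10.68
position: [0.5021, 0.3383, 0.0182]
tcp_rot: [0.707, 0.001, 0.707, -0.001]
force: [-3.9, -2.4, 8.7]
width: 0.0289
```

Call:
drive_tool([
  {"angular": [0,0,0],"delta_pos": [0,0,0],"fingers": 0},
  {"angular": [0,0,0],"delta_pos": [0,0,0],"fingers": 0.5},
  {"angular": [0,0,0],"delta_pos": [0,0,0],"fingers": 1},
  {"angular": [0,0,0],"delta_pos": [0,0,0],"fingers": 1},
  {"angular": [0,0,0],"delta_pos": [0,0,0],"fingers": 1},
  {"angular": [0,0,0],"delta_pos": [0,0,0],"fingers": 1},
  {"angular": [0,0,0],"delta_pos": [0,0,0],"fingers": 1},
])

```text
time_s: 11.55
position: [0.5032, 0.3388, 0.0184]
tcp_rot: [0.708, 0.001, 0.707, -0.0]
force: [0.1, 0.3, 0.8]
width: 0.0856
```

Call:
drive_tool([
  {"angular": [0,0,0],"delta_pos": [-2,0,0],"fingers": 1},
  {"angular": [0,0,0],"delta_pos": [-4,0,0],"fingers": 1},
  {"angular": [0,0,0],"delta_pos": [-5,0,0],"fingers": 1},
  {"angular": [0,0,0],"delta_pos": [-5,0,0],"fingers": 1},
  {"angular": [0,0,0],"delta_pos": [-3,0,0],"fingers": 1},
  {"angular": [0,0,0],"delta_pos": [0,0,0],"fingers": 1},
])

```text
time_s: 12.3
position: [0.5038, 0.3391, 0.2219]
tcp_rot: [0.71, 0.002, 0.704, 0.001]
force: [-0.1, 0.9, -0.3]
width: 0.0854
```

```bash
python3 -c "
from h import *
st([.497,-.334,.21])
f=vision.grab_frame('side');cv2.imwrite('pics/side5c.png',cv2.resize(f['img'][180:300,140:260],None,fx=5,fy=5,interpolation=2))"
```

```text
t 12.3 pos [0.5038 0.3391 0.2219] w 0.0854 F [-0.1459  0.9069 -0.2673] j [0.4499 0.2759 1.4761 0.0003 1.3809 0.4515]
axes x [ 0.0077  0.0041 -1.    ] y [0.0017 1.     0.0041] z [ 1.     -0.0017  0.0077]
delta cm tool [  0.9119 -67.3182  -0.5792]
rotvec tool to z=+1 x: [-0.0017  0.0077 -0.0041]
rotvec tool to z=-1 x: [ 3.1399 -0.0064 -0.0122]
```

View pics/side5c.png

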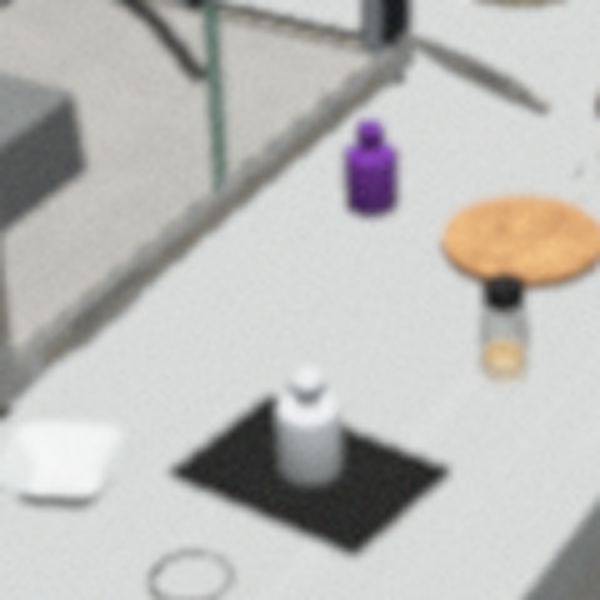

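Call:
drive_tool([
  {"angular": [0,0,0],"delta_pos": [0,-3,0],"fingers": 1},
  {"angular": [0,0,0],"delta_pos": [0,-5,0],"fingers": 1},
  {"angular": [0,0,0],"delta_pos": [0,-5,0],"fingers": 1},
  {"angular": [0,0,0],"delta_pos": [0,-5,0],"fingers": 1},
  {"angular": [0,0,0],"delta_pos": [0,-5,0],"fingers": 1},
  {"angular": [0,0,0],"delta_pos": [0,-5,0],"fingers": 1},
  {"angular": [0,0,0],"delta_pos": [0,-5,0],"fingers": 1},
  {"angular": [0,0,0],"delta_pos": [0,-5,0],"fingers": 1},
  {"angular": [0,0,0],"delta_pos": [0,-5,0],"fingers": 1},
  {"angular": [0,0,0],"delta_pos": [0,-5,0],"fingers": 1},
  {"angular": [0,0,0],"delta_pos": [0,-5,0],"fingers": 1},
  {"angular": [0,0,0],"delta_pos": [0,-5,0],"fingers": 1},
  {"angular": [0,0,0],"delta_pos": [0,-5,0],"fingers": 1},
  {"angular": [0,0,0],"delta_pos": [0,-3,0],"fingers": 1},
  {"angular": [0,0,0],"delta_pos": [0,-1,0],"fingers": 1},
  {"angular": [0,0,0],"delta_pos": [0,0,0],"fingers": 1},
  {"angular": [0,0,0],"delta_pos": [0,0,0],"fingers": 1},
])

```text
time_s: 14.48
position: [0.4841, -0.3444, 0.1879]
tcp_rot: [0.692, 0.007, 0.722, 0.008]
force: [-0.3, -0.2, -0.2]
width: 0.0853
```

```bash
python3 -c "
from h import *
st([.497,-.334,.12])"
```

```text
t 14.47 pos [ 0.4841 -0.3444  0.1879] w 0.0853 F [-0.3104 -0.1578 -0.1748] j [-0.7568  0.3138  1.5008 -0.0137  1.3716 -0.7554]
axes x [-0.0416  0.0209 -0.9989] y [-0.0012  0.9998  0.0209] z [ 0.9991  0.0021 -0.0416]
delta cm tool [6.7524 0.9005 1.5717]
rotvec tool to z=+1 x: [ 0.0016 -0.0416 -0.0209]
rotvec tool to z=-1 x: [-3.1391  0.0328 -0.0653]
```

Call:
drive_tool([
  {"angular": [0,-0.042,-0.021],"delta_pos": [0,0.9,1.5],"fingers": 1},
  {"angular": [0,0,0],"delta_pos": [2,0,0],"fingers": 1},
  {"angular": [0,0,0],"delta_pos": [2,0,0],"fingers": 1},
  {"angular": [0,0,0],"delta_pos": [1,0,0],"fingers": 1},
  {"angular": [0,0,0],"delta_pos": [0,0,0],"fingers": 1},
  {"angular": [0,0,0],"delta_pos": [0,0,0],"fingers": 1},
])

```text
time_s: 15.22
position: [0.5017, -0.328, 0.1382]
tcp_rot: [0.708, -0.004, 0.706, 0.004]
force: [-0.0, 0.4, 1.3]
width: 0.0852
```

```bash
python3 -c "
from h import *
st([.497,-.335,.033])
f=vision.grab_frame('side');cv2.imwrite('pics/side6c.png',cv2.resize(f['img'][100:220,240:360],None,fx=5,fy=5,interpolation=2))
f=vision.grab_frame('top');cv2.imwrite('pics/top6.png',f['img']);cv2.imwrite('pics/top6c.png',cv2.resize(f['img'][150:250,90:260],None,fx=4.7,fy=4.7,interpolation=2))"
```

```text
t 15.22 pos [ 0.5017 -0.328   0.1382] w 0.0852 F [-0.0437  0.3665  1.323 ] j [-0.7244  0.3439  1.5703  0.0023  1.2244 -0.7356]
axes x [ 0.0037 -0.0003 -1.    ] y [-0.0104  0.9999 -0.0003] z [0.9999 0.0104 0.0036]
delta cm tool [10.5206 -0.6943 -0.5183]
rotvec tool to z=+1 x: [0.0104 0.0037 0.0003]
rotvec tool to z=-1 x: [-3.1312 -0.0005  0.0057]
```

View pics/side6c.png

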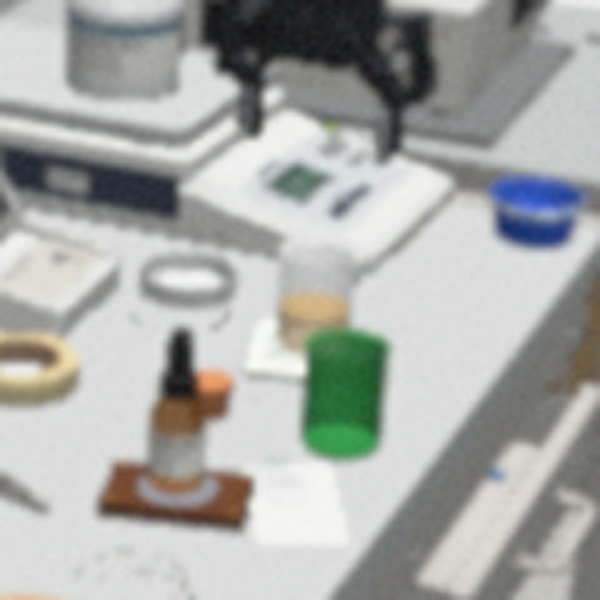

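View pics/top6c.png

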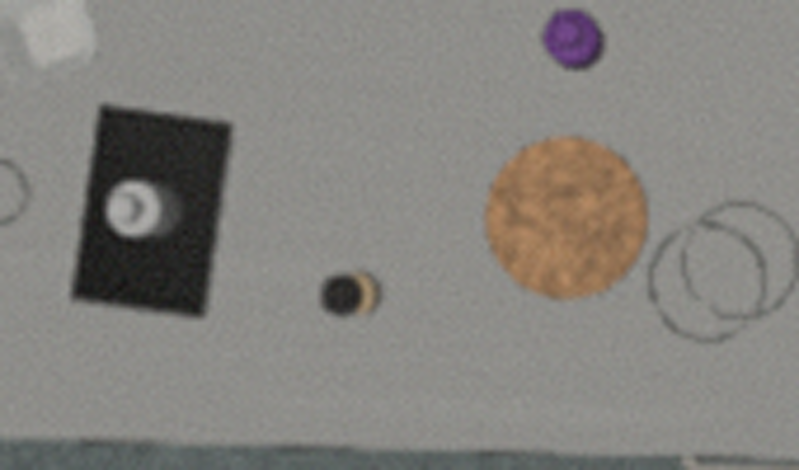

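```bash
python3 -c "
from h import *
np.set_printoptions(precision=4,suppress=True)
f=vision.grab_frame('top')
k=lambda x,y,z:onz(f,[crop(x,y,90,150,4.7)],z)[0]
print(k(122,208,.056),k(133,209,.038),k(567,217,.008))
hsv=cv2.cvtColor(f['img'],cv2.COLOR_BGR2HSV)[165:230,185:235]
m=((hsv[...,0]<20)&(hsv[...,1]>70)).astype(np.uint8)
c=cv2.findContours(m,0,1)[0];c=max(c,key=cv2.contourArea);(x,y),r=cv2.minEnclosingCircle(c);M=cv2.moments(c)
print(onz(f,[[x+185,y+165],[M['m10']/M['m00']+185,M['m01']/M['m00']+165]],.008),r)"
```

```text
[0.5008 0.3363 0.056 ] [0.5007 0.337  0.038 ] [0.5025 0.107  0.008 ]
[[0.5021 0.1075 0.008 ]
 [0.5023 0.1073 0.008 ]] 17.048389434814453
```

Call:
drive_tool([
  {"angular": [0.01,0.003,0],"delta_pos": [2,-0.6,-0.5],"fingers": 1},
  {"angular": [0,0,0],"delta_pos": [2,0,0],"fingers": 1},
  {"angular": [0,0,0],"delta_pos": [1,0,0],"fingers": 1},
  {"angular": [0,0,0],"delta_pos": [0,0,0],"fingers": 1},
  {"angular": [0,0,0],"delta_pos": [0,0,0],"fingers": 1},
])

```text
time_s: 16.0
position: [0.4956, -0.3364, 0.0851]
tcp_rot: [0.707, 0.0, 0.707, -0.001]
force: [-0.3, 0.4, -0.9]
width: 0.0855
```

```bash
python3 -c "
from h import *
st([.497,-.335,.033])
f=vision.grab_frame('side');cv2.imwrite('pics/side7c.png',cv2.resize(f['img'][100:220,240:360],None,fx=5,fy=5,interpolation=2))"
```

```text
t 16.0 pos [ 0.4956 -0.3364  0.0851] w 0.0855 F [-0.3031  0.3851 -0.9192] j [-0.7403  0.4097  1.6035 -0.001   1.1272 -0.7371]
axes x [ 0.0002 -0.0014 -1.    ] y [ 0.0028  1.     -0.0014] z [ 1.     -0.0028  0.0003]
delta cm tool [5.2087 0.151  0.1378]
rotvec tool to z=+1 x: [-0.0028  0.0002  0.0014]
rotvec tool to z=-1 x: [ 3.1388  0.0022 -0.0004]
```

View pics/side7c.png

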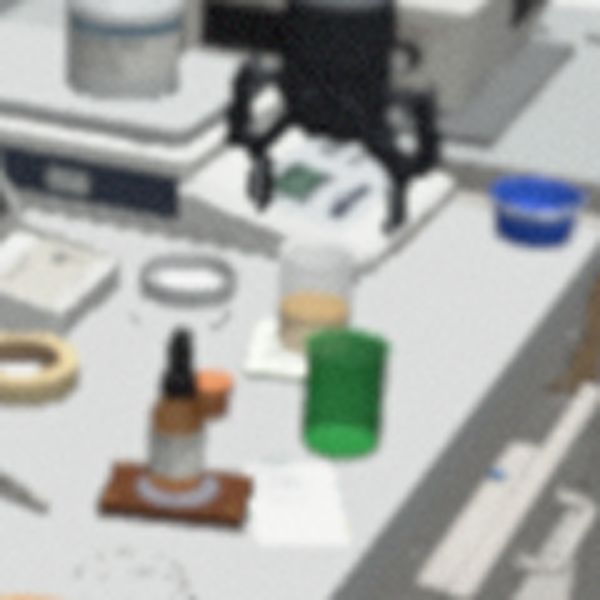

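```bash
python3 -c "
from h import *
f=vision.grab_frame('side')
for P in([.4956,-.3364,.098],[.497,-.335,.078],[.497,-.335,.008],[.507,-.335,.078],[.497,-.325,.078]): print(P,(proj(f,P)[0]-[240,100])*5)
"
```

```text
[0.4956, -0.3364, 0.098] [325.49975127 219.86197967]
[0.497, -0.335, 0.078] [320.99207375 247.53772955]
[0.497, -0.335, 0.008] [314.54920856 341.10232966]
[0.507, -0.335, 0.078] [307.25811515 244.95633273]
[0.497, -0.325, 0.078] [315.97664569 252.38524666]
```

Call:
drive_tool([
  {"angular": [0,0,0],"delta_pos": [2,0.2,0.2],"fingers": 1},
  {"angular": [0,0,0],"delta_pos": [2,0,0],"fingers": 1},
  {"angular": [0,0,0],"delta_pos": [0.8,0,0],"fingers": 1},
  {"angular": [0,0,0],"delta_pos": [0,0,0],"fingers": 1},
  {"angular": [0,0,0],"delta_pos": [0,0,0],"fingers": 1},
])

```text
time_s: 16.73
position: [0.499, -0.3344, 0.0353]
tcp_rot: [0.708, -0.0, 0.706, -0.002]
force: [0.0, 0.1, 0.4]
width: 0.0854
```

```bash
python3 -c "
from h import *
st([.498,-.334,.033])
f=vision.grab_frame('side');cv2.imwrite('pics/side8c.png',cv2.resize(f['img'][100:220,240:360],None,fx=5,fy=5,interpolation=2))"
```

```text
t 16.73 pos [ 0.499  -0.3344  0.0353] w 0.0854 F [0.033  0.1111 0.4254] j [-0.7341  0.4813  1.622  -0.0007  1.0345 -0.7316]
axes x [ 0.0024 -0.003  -1.    ] y [ 0.0022  1.     -0.003 ] z [ 1.     -0.0022  0.0024]
delta cm tool [ 0.2304  0.0401 -0.0976]
rotvec tool to z=+1 x: [-0.0022  0.0024  0.003 ]
rotvec tool to z=-1 x: [ 3.1394  0.0047 -0.0038]
```

View pics/side8c.png

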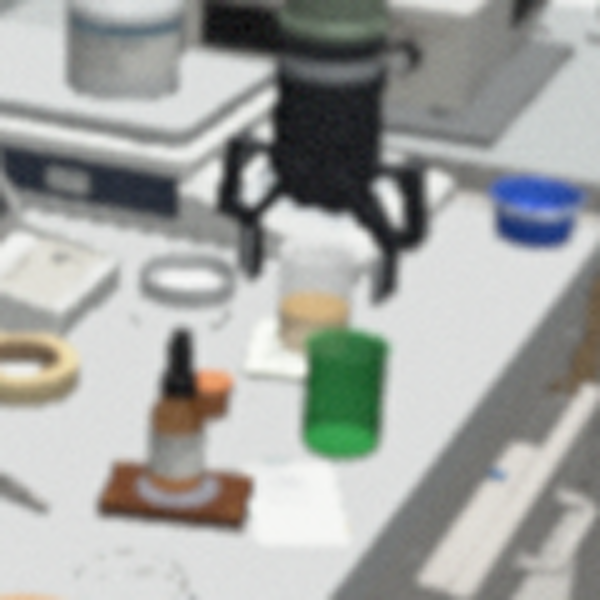

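Call:
drive_tool([
  {"angular": [0,0,0],"delta_pos": [0.5,0,0],"fingers": 1},
  {"angular": [0,0,0],"delta_pos": [0,0,0],"fingers": 0},
  {"angular": [0,0,0],"delta_pos": [0,0,0],"fingers": 0},
  {"angular": [0,0,0],"delta_pos": [0,0,0],"fingers": 0},
  {"angular": [0,0,0],"delta_pos": [0,0,0],"fingers": 0},
  {"angular": [0,0,0],"delta_pos": [0,0,0],"fingers": 0},
  {"angular": [0,0,0],"delta_pos": [0,0,0],"fingers": 0},
])

```text
time_s: 17.65
position: [0.4998, -0.3354, 0.0318]
tcp_rot: [0.709, -0.001, 0.705, -0.003]
force: [-1.2, -0.9, 0.5]
width: 0.0533
```

```bash
python3 -c "
from h import *
st([.498,-.334,.033])"
```

```text
t 17.65 pos [ 0.4998 -0.3354  0.0318] w 0.0533 F [-1.2313 -0.8548  0.5009] j [-0.7343  0.4869  1.6224 -0.001   1.0254 -0.7316]
axes x [ 0.0045 -0.0052 -1.    ] y [ 0.0022  1.     -0.0052] z [ 1.     -0.0021  0.0045]
delta cm tool [-0.1182  0.1356 -0.1778]
rotvec tool to z=+1 x: [-0.0022  0.0045  0.0052]
rotvec tool to z=-1 x: [ 3.1394  0.0082 -0.0071]
```

Call:
drive_tool([
  {"angular": [0,0,0],"delta_pos": [-1,0,0],"fingers": 0},
  {"angular": [0,0,0],"delta_pos": [-2,0,0],"fingers": 0},
  {"angular": [0,0,0],"delta_pos": [-3,0,0],"fingers": 0},
  {"angular": [0,0,0],"delta_pos": [-3,0,0],"fingers": 0},
  {"angular": [0,0,0],"delta_pos": [-3,0,0],"fingers": 0},
  {"angular": [0,0,0],"delta_pos": [-3,0,0],"fingers": 0},
  {"angular": [0,0,0],"delta_pos": [-1.5,0,0],"fingers": 0},
  {"angular": [0,0,0],"delta_pos": [0,0,0],"fingers": 0},
])

```text
time_s: 18.65
position: [0.5001, -0.3351, 0.2111]
tcp_rot: [0.711, -0.003, 0.703, -0.004]
force: [-0.1, 0.5, -1.7]
width: 0.0533
```

```bash
python3 -c "
from h import *
st([.503,.1085,.18])
f=vision.grab_frame('side');cv2.imwrite('pics/side9c.png',cv2.resize(f['img'][60:220,220:380],None,fx=3.7,fy=3.7,interpolation=2))
f=vision.grab_frame('top');cv2.imwrite('pics/top9.png',cv2.resize(f['img'][150:250,250:420],None,fx=4.7,fy=4.7,interpolation=2))"
```

```text
t 18.65 pos [ 0.5001 -0.3351  0.2111] w 0.0533 F [-0.1424  0.5041 -1.7269] j [-0.7337  0.2697  1.5068 -0.0007  1.3502 -0.7317]
axes x [ 0.0106 -0.0105 -0.9999] y [ 0.002   0.9999 -0.0104] z [ 0.9999 -0.0019  0.0107]
delta cm tool [ 2.6507 44.3904  0.178 ]
rotvec tool to z=+1 x: [-0.0019  0.0106  0.0105]
rotvec tool to z=-1 x: [ 3.1396  0.0164 -0.0167]
```

View pics/side9c.png

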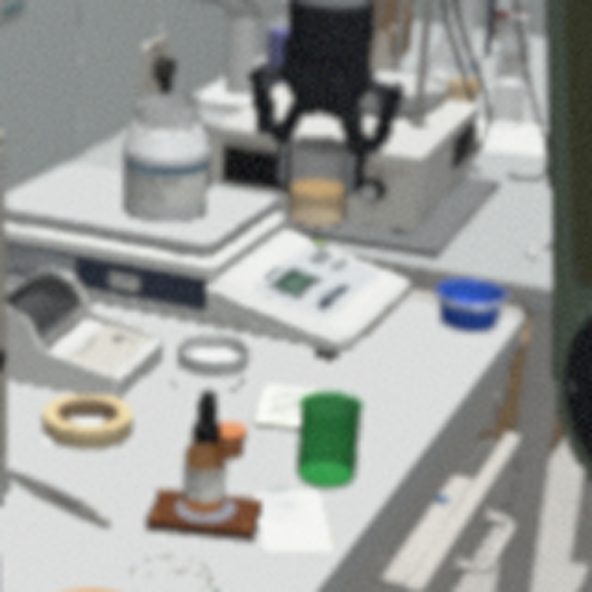

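View pics/top9.png

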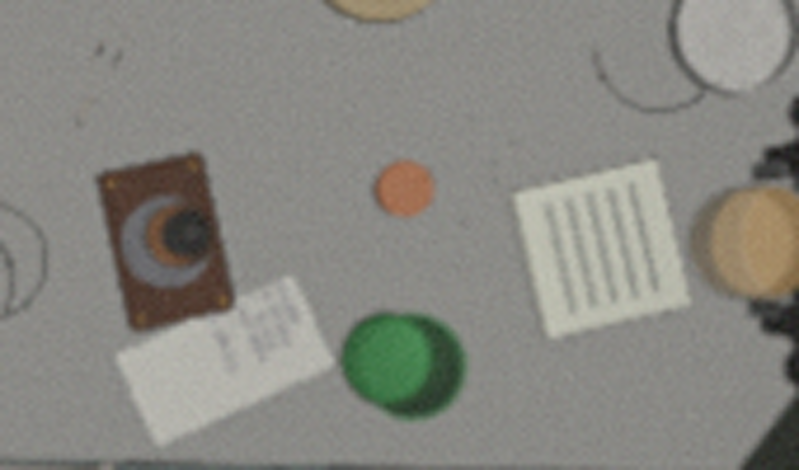

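Call:
drive_tool([
  {"angular": [0,0.01,0.01],"delta_pos": [0,1,0],"fingers": 0},
  {"angular": [0,0,0],"delta_pos": [0,2.5,0],"fingers": 0},
  {"angular": [0,0,0],"delta_pos": [0,4,0],"fingers": 0},
  {"angular": [0,0,0],"delta_pos": [0,4,0],"fingers": 0},
  {"angular": [0,0,0],"delta_pos": [0,4,0],"fingers": 0},
  {"angular": [0,0,0],"delta_pos": [0,4,0],"fingers": 0},
  {"angular": [0,0,0],"delta_pos": [0,4,0],"fingers": 0},
  {"angular": [0,0,0],"delta_pos": [0,4,0],"fingers": 0},
  {"angular": [0,0,0],"delta_pos": [0,4,0],"fingers": 0},
  {"angular": [0,0,0],"delta_pos": [0,4,0],"fingers": 0},
  {"angular": [0,0,0],"delta_pos": [0,4,0],"fingers": 0},
  {"angular": [0,0,0],"delta_pos": [0,3,0],"fingers": 0},
  {"angular": [0,0,0],"delta_pos": [0,1.5,0],"fingers": 0},
  {"angular": [0,0,0],"delta_pos": [0,0,0],"fingers": 0},
  {"angular": [0,0,0],"delta_pos": [0,0,0],"fingers": 0},
])

```text
time_s: 20.62
position: [0.4816, 0.1396, 0.1993]
tcp_rot: [0.696, 0.004, 0.718, 0.01]
force: [0.2, 0.5, -1.1]
width: 0.0531
```

```bash
python3 -c "
from h import *
st([.503,.1085,.06])"
```

```text
t 20.62 pos [0.4816 0.1396 0.1993] w 0.0531 F [ 0.1737  0.5077 -1.1204] j [0.0955 0.0973 1.7359 0.0222 1.3389 0.082 ]
axes x [-0.0323  0.0186 -0.9993] y [-0.0078  0.9998  0.0189] z [ 0.9994  0.0084 -0.0322]
delta cm tool [13.7947 -3.3899  2.564 ]
rotvec tool to z=+1 x: [ 0.0081 -0.0323 -0.0188]
rotvec tool to z=-1 x: [-3.1329  0.0294 -0.0505]
```

Call:
drive_tool([
  {"angular": [0.008,-0.032,-0.019],"delta_pos": [0,-1.5,1.2],"fingers": 0},
  {"angular": [0,0,0],"delta_pos": [0,-1.5,1.2],"fingers": 0},
  {"angular": [0,0,0],"delta_pos": [0,0,0],"fingers": 0},
  {"angular": [0,0,0],"delta_pos": [2,0,0],"fingers": 0},
  {"angular": [0,0,0],"delta_pos": [2.5,0,0],"fingers": 0},
  {"angular": [0,0,0],"delta_pos": [2.5,0,0],"fingers": 0},
  {"angular": [0,0,0],"delta_pos": [2,0,0],"fingers": 0},
  {"angular": [0,0,0],"delta_pos": [1,0,0],"fingers": 0},
  {"angular": [0,0,0],"delta_pos": [0,0,0],"fingers": 0},
  {"angular": [0,0,0],"delta_pos": [0,0,0],"fingers": 0},
])

```text
time_s: 21.88
position: [0.5119, 0.1009, 0.098]
tcp_rot: [0.709, 0.004, 0.705, -0.005]
force: [-1.3, 0.2, -0.9]
width: 0.0531
```

```bash
python3 -c "
from h import *
st([.503,.1085,.035])
f=vision.grab_frame('side');cv2.imwrite('pics/side10c.png',cv2.resize(f['img'][150:270,180:300],None,fx=5,fy=5,interpolation=2))
M=q(arm.state()['tcp_rot']).as_matrix();P=arm.state()['position']
print([((proj(f,P+M@np.array([d,0,0]))[0]-[180,150])*5) for d in(.0238,-.0462)])"
```

```text
t 21.88 pos [0.5119 0.1009 0.098 ] w 0.0531 F [-1.2792  0.2373 -0.9311] j [ 0.0296  0.244   1.797  -0.002   1.0943  0.0428]
axes x [ 0.0064 -0.0016 -1.    ] y [ 0.0123  0.9999 -0.0015] z [ 0.9999 -0.0123  0.0064]
delta cm tool [ 6.2917  0.7628 -0.9399]
rotvec tool to z=+1 x: [-0.0123  0.0064  0.0015]
rotvec tool to z=-1 x: [ 3.1293  0.0024 -0.01  ]
[array([317.47 , 266.549]), array([319.1152, 149.4137])]
```

View pics/side10c.png

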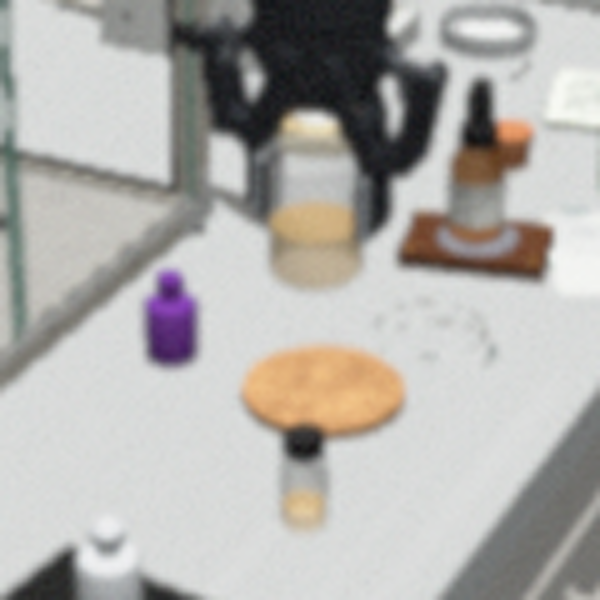

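Call:
drive_tool([
  {"angular": [-0.012,0.006,0.001],"delta_pos": [0,0.7,-0.9],"fingers": 0},
  {"angular": [0,0,0],"delta_pos": [1.5,0,0],"fingers": 0},
  {"angular": [0,0,0],"delta_pos": [1.8,0,0],"fingers": 0},
  {"angular": [0,0,0],"delta_pos": [1,0,0],"fingers": 0},
  {"angular": [0,0,0],"delta_pos": [0.4,0,0],"fingers": 0},
  {"angular": [0,0,0],"delta_pos": [0,0,0],"fingers": 0},
  {"angular": [0,0,0],"delta_pos": [0,0,0],"fingers": 0},
])

```text
time_s: 22.8
position: [0.5036, 0.1092, 0.0501]
tcp_rot: [0.709, -0.001, 0.706, 0.001]
force: [0.3, -0.1, -0.6]
width: 0.0538
```

```bash
python3 -c "
from h import *
st([.503,.1085,.0318])
f=vision.grab_frame('side')
print(onz(f,[crop(323.5,390,180,150,5)],.008))"
```

```text
t 22.8 pos [0.5036 0.1092 0.0501] w 0.0538 F [ 0.295  -0.1389 -0.572 ] j [ 0.0457  0.3085  1.8357 -0.0006  0.9933  0.0441]
axes x [ 0.004  -0.0003 -1.    ] y [-0.0019  1.     -0.0003] z [1.     0.0019 0.004 ]
delta cm tool [ 1.8308 -0.066  -0.067 ]
rotvec tool to z=+1 x: [0.0019 0.004  0.0003]
rotvec tool to z=-1 x: [-3.1397 -0.0005  0.0064]
[[0.5023 0.1146 0.008 ]]
```

Call:
drive_tool([
  {"angular": [0,0.004,0],"delta_pos": [0.6,0.1,0],"fingers": 0},
  {"angular": [0,0,0],"delta_pos": [0.5,0,0],"fingers": 0},
  {"angular": [0,0,0],"delta_pos": [0.3,0,0],"fingers": 0},
  {"angular": [0,0,0],"delta_pos": [0,0,0],"fingers": 0},
])

```text
time_s: 23.35
position: [0.5043, 0.1102, 0.0359]
tcp_rot: [0.708, -0.001, 0.707, 0.001]
force: [0.4, 0.7, -0.3]
width: 0.0536
```

```bash
python3 -c "
from h import *
st([.503,.11,.0318])"
```

```text
t 23.35 pos [0.5043 0.1102 0.0359] w 0.0536 F [ 0.4054  0.7402 -0.3449] j [ 0.0476  0.3359  1.8367 -0.0004  0.9677  0.0459]
axes x [ 0.0014 -0.0003 -1.    ] y [-0.0019  1.     -0.0003] z [1.     0.0019 0.0014]
delta cm tool [ 0.4079 -0.0207 -0.1311]
rotvec tool to z=+1 x: [0.0019 0.0014 0.0003]
rotvec tool to z=-1 x: [-3.1397 -0.0004  0.0022]
```

Call:
drive_tool([
  {"angular": [0,0.001,0],"delta_pos": [0.25,0,-0.1],"fingers": 0},
  {"angular": [0,0,0],"delta_pos": [0.15,0,0],"fingers": 0},
  {"angular": [0,0,0],"delta_pos": [0.15,0,0],"fingers": 0},
  {"angular": [0,0,0],"delta_pos": [0.15,0,0],"fingers": 0},
])

```text
time_s: 23.85
position: [0.5034, 0.1103, 0.0317]
tcp_rot: [0.707, -0.001, 0.707, 0.001]
force: [-5.5, -0.0, 13.0]
width: 0.0537
```

Contact (13 N). Release.

Call:
drive_tool([
  {"angular": [0,0,0],"delta_pos": [0,0,0],"fingers": 0},
  {"angular": [0,0,0],"delta_pos": [0,0,0],"fingers": 0.75},
  {"angular": [0,0,0],"delta_pos": [0,0,0],"fingers": 1},
  {"angular": [0,0,0],"delta_pos": [0,0,0],"fingers": 1},
  {"angular": [0,0,0],"delta_pos": [0,0,0],"fingers": 1},
  {"angular": [0,0,0],"delta_pos": [0,0,0],"fingers": 1},
])

```text
time_s: 24.6
position: [0.504, 0.1104, 0.0319]
tcp_rot: [0.707, -0.001, 0.707, 0.001]
force: [-0.5, 0.5, -0.2]
width: 0.0857
```

Call:
drive_tool([
  {"angular": [0,0,0],"delta_pos": [-2,0,0],"fingers": 1},
  {"angular": [0,0,0],"delta_pos": [-4,0,0],"fingers": 1},
  {"angular": [0,0,0],"delta_pos": [-5,0,0],"fingers": 1},
  {"angular": [0,0,0],"delta_pos": [-5,0,0],"fingers": 1},
  {"angular": [0,0,0],"delta_pos": [-2,0,0],"fingers": 1},
  {"angular": [0,0,0],"delta_pos": [0,0,0],"fingers": 1},
])

```text
time_s: 25.35
position: [0.5029, 0.1103, 0.2161]
tcp_rot: [0.706, -0.001, 0.708, 0.001]
force: [0.1, 0.7, 0.5]
width: 0.0854
```

```bash
python3 -c "
from h import *
st([.498,-.086,.21])
f=vision.grab_frame('side');cv2.imwrite('pics/side11c.png',cv2.resize(f['img'][150:270,180:300],None,fx=5,fy=5,interpolation=2))"
```

```text
t 25.35 pos [0.5029 0.1103 0.2161] w 0.0854 F [0.1212 0.6611 0.5463] j [ 0.0479  0.0939  1.7028 -0.0003  1.3476  0.0459]
axes x [-0.0027 -0.0004 -1.    ] y [-0.002   1.     -0.0004] z [ 1.      0.002  -0.0027]
delta cm tool [  0.6201 -19.6292  -0.5318]
rotvec tool to z=+1 x: [ 0.002  -0.0027  0.0004]
rotvec tool to z=-1 x: [-3.1396 -0.0007 -0.0042]
```

View pics/side11c.png

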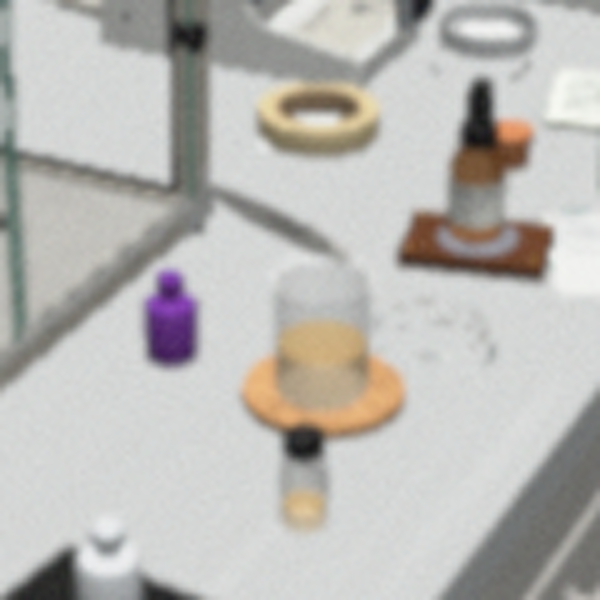

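Call:
drive_tool([
  {"angular": [0,0,0],"delta_pos": [0,-2.5,0],"fingers": 1},
  {"angular": [0,0,0],"delta_pos": [0,-4,0],"fingers": 1},
  {"angular": [0,0,0],"delta_pos": [0,-4,0],"fingers": 1},
  {"angular": [0,0,0],"delta_pos": [0,-4,0],"fingers": 1},
  {"angular": [0,0,0],"delta_pos": [0,-3,0],"fingers": 1},
  {"angular": [0,0,0],"delta_pos": [0,-1.5,0],"fingers": 1},
  {"angular": [0,0,0],"delta_pos": [0,0,0],"fingers": 1},
  {"angular": [0,0,0],"delta_pos": [0,0,0],"fingers": 1},
])

```text
time_s: 26.4
position: [0.4947, -0.0817, 0.2]
tcp_rot: [0.697, 0.001, 0.717, 0.004]
force: [0.3, -0.3, 0.4]
width: 0.0855
```

```bash
python3 -c "
from h import *
st([.498,-.086,.14])"
```

```text
t 26.4 pos [ 0.4947 -0.0817  0.2   ] w 0.0855 F [ 0.2837 -0.3248  0.4246] j [-0.3344  0.099   1.7324 -0.0032  1.3399 -0.3382]
axes x [-0.0291  0.0068 -0.9996] y [-0.0046  1.      0.0069] z [ 0.9996  0.0048 -0.029 ]
delta cm tool [ 5.981  -0.4764  0.5027]
rotvec tool to z=+1 x: [ 0.0047 -0.029  -0.0068]
rotvec tool to z=-1 x: [-3.1366  0.0107 -0.0456]
```

Call:
drive_tool([
  {"angular": [0.005,-0.029,-0.007],"delta_pos": [0,-0.4,0.4],"fingers": 1},
  {"angular": [0,0,0],"delta_pos": [0,0,0],"fingers": 1},
  {"angular": [0,0,0],"delta_pos": [2,0,0],"fingers": 1},
  {"angular": [0,0,0],"delta_pos": [2,0,0],"fingers": 1},
  {"angular": [0,0,0],"delta_pos": [1.5,0,0],"fingers": 1},
  {"angular": [0,0,0],"delta_pos": [0,0,0],"fingers": 1},
  {"angular": [0,0,0],"delta_pos": [0,0,0],"fingers": 1},
])

```text
time_s: 27.28
position: [0.5008, -0.0825, 0.1452]
tcp_rot: [0.709, -0.002, 0.705, 0.001]
force: [0.2, 0.2, -0.4]
width: 0.0849
```

```bash
python3 -c "
from h import *
st([.498,-.086,.045])
f=vision.grab_frame('side');cv2.imwrite('pics/side12c.png',cv2.resize(f['img'][110:230,220:340],None,fx=5,fy=5,interpolation=2))"
```

```text
t 27.27 pos [ 0.5008 -0.0825  0.1452] w 0.0849 F [ 0.237   0.1953 -0.3574] j [-0.3346  0.1502  1.7974  0.0011  1.1873 -0.3401]
axes x [ 0.0066 -0.0012 -1.    ] y [-0.005   1.     -0.0013] z [1.     0.0051 0.0066]
delta cm tool [10.0226 -0.3317 -0.3486]
rotvec tool to z=+1 x: [0.0051 0.0066 0.0013]
rotvec tool to z=-1 x: [-3.1365 -0.002   0.0104]
```

View pics/side12c.png

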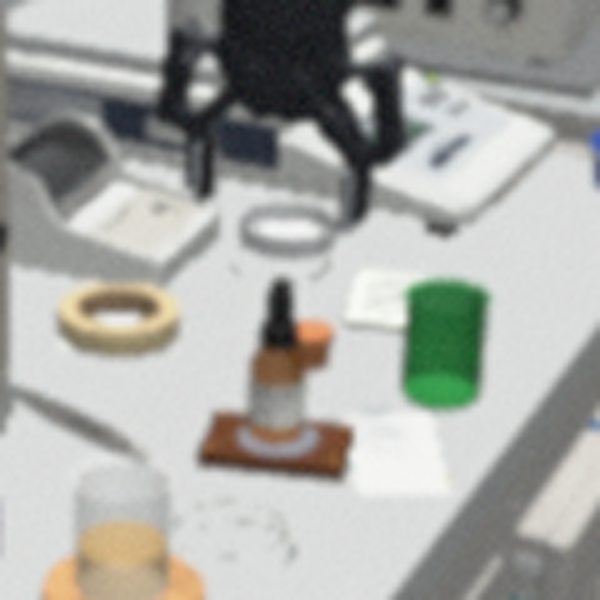

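Call:
drive_tool([
  {"angular": [0.005,0.006,0.001],"delta_pos": [0,-0.3,-0.3],"fingers": 1},
  {"angular": [0,0,0],"delta_pos": [2,0,0],"fingers": 1},
  {"angular": [0,0,0],"delta_pos": [2,0,0],"fingers": 1},
  {"angular": [0,0,0],"delta_pos": [1,0,0],"fingers": 1},
  {"angular": [0,0,0],"delta_pos": [0,0,0],"fingers": 1},
  {"angular": [0,0,0],"delta_pos": [0,0,0],"fingers": 1},
])

```text
time_s: 28.08
position: [0.501, -0.0879, 0.0985]
tcp_rot: [0.71, -0.001, 0.704, -0.002]
force: [-0.3, -0.4, 0.2]
width: 0.0854
```

```bash
python3 -c "
from h import *
st([.498,-.086,.047])
f=vision.grab_frame('side');cv2.imwrite('pics/side13c.png',cv2.resize(f['img'][110:230,220:340],None,fx=5,fy=5,interpolation=2))"
```

```text
t 28.07 pos [ 0.501  -0.0879  0.0985] w 0.0854 F [-0.3438 -0.3824  0.1744] j [-0.3436  0.2162  1.8306 -0.0006  1.0859 -0.342 ]
axes x [ 0.0082 -0.0035 -1.    ] y [ 0.0014  1.     -0.0035] z [ 1.     -0.0013  0.0082]
delta cm tool [ 5.1515  0.2057 -0.3447]
rotvec tool to z=+1 x: [-0.0014  0.0082  0.0035]
rotvec tool to z=-1 x: [ 3.1402  0.0055 -0.0129]
```

View pics/side13c.png

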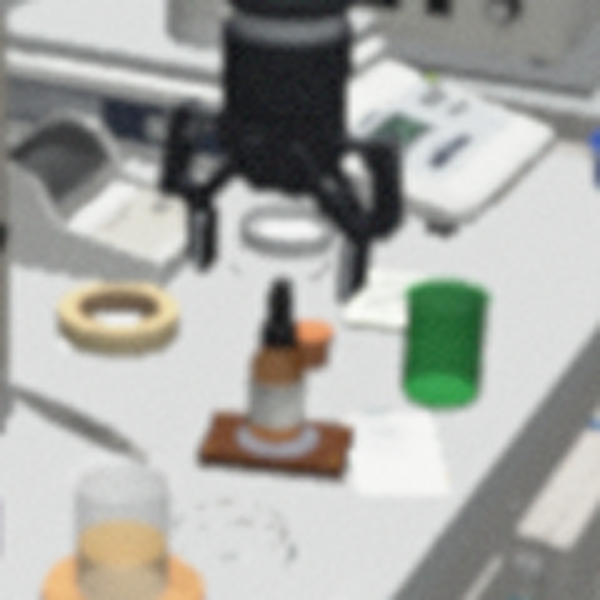

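Call:
drive_tool([
  {"angular": [0,0.008,0.003],"delta_pos": [0.5,0.2,-0.3],"fingers": 1},
  {"angular": [0,0,0],"delta_pos": [1.5,0,0],"fingers": 1},
  {"angular": [0,0,0],"delta_pos": [1.5,0,0],"fingers": 1},
  {"angular": [0,0,0],"delta_pos": [0.8,0,0],"fingers": 1},
  {"angular": [0,0,0],"delta_pos": [0,0,0],"fingers": 1},
  {"angular": [0,0,0],"delta_pos": [0,0,0],"fingers": 1},
])

```text
time_s: 28.88
position: [0.4979, -0.0857, 0.0526]
tcp_rot: [0.707, 0.0, 0.707, -0.001]
force: [0.0, 0.3, 0.1]
width: 0.0853
```

```bash
python3 -c "
from h import *
st([.498,-.086,.047])
f=vision.grab_frame('side');cv2.imwrite('pics/side14c.png',cv2.resize(f['img'][110:230,220:340],None,fx=5,fy=5,interpolation=2))"
```

```text
t 28.88 pos [ 0.4979 -0.0857  0.0526] w 0.0853 F [0.0002 0.2787 0.0936] j [-0.3417  0.2885  1.8562 -0.0005  0.9971 -0.3402]
axes x [-0.0003 -0.0003 -1.    ] y [ 0.0012  1.     -0.0003] z [ 1.     -0.0012 -0.0003]
delta cm tool [ 0.5634 -0.0263  0.0088]
rotvec tool to z=+1 x: [-0.0012 -0.0003  0.0003]
rotvec tool to z=-1 x: [3.1404 0.0005 0.0005]
```

View pics/side14c.png

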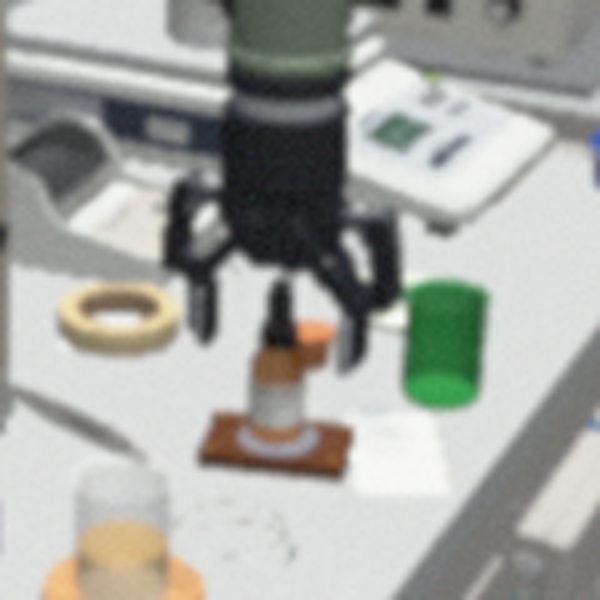

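Call:
drive_tool([
  {"angular": [0,0,0],"delta_pos": [0.55,0,0],"fingers": 1},
  {"angular": [0,0,0],"delta_pos": [0,0,0],"fingers": 1},
  {"angular": [0,0,0],"delta_pos": [0,0,0],"fingers": 0},
  {"angular": [0,0,0],"delta_pos": [0,0,0],"fingers": 0},
  {"angular": [0,0,0],"delta_pos": [0,0,0],"fingers": 0},
  {"angular": [0,0,0],"delta_pos": [0,0,0],"fingers": 0},
  {"angular": [0,0,0],"delta_pos": [0,0,0],"fingers": 0},
  {"angular": [0,0,0],"delta_pos": [0,0,0],"fingers": 0},
  {"angular": [0,0,0],"delta_pos": [0,0,0],"fingers": 0},
])

```text
time_s: 30.05
position: [0.4989, -0.0861, 0.0482]
tcp_rot: [0.708, -0.0, 0.706, -0.001]
force: [-0.3, -0.4, 0.5]
width: 0.0331
```

```bash
python3 -c "
from h import *
st([.498,-.086,.047])"
```

```text
t 30.05 pos [ 0.4989 -0.0861  0.0482] w 0.0331 F [-0.2794 -0.4201  0.5091] j [-0.3417  0.2964  1.8575 -0.0006  0.9852 -0.3402]
axes x [ 0.0022 -0.0013 -1.    ] y [ 0.0011  1.     -0.0013] z [ 1.     -0.0011  0.0022]
delta cm tool [ 0.1225  0.0117 -0.0907]
rotvec tool to z=+1 x: [-0.0011  0.0022  0.0013]
rotvec tool to z=-1 x: [ 3.1405  0.0021 -0.0035]
```

Call:
drive_tool([
  {"angular": [0,0,0],"delta_pos": [-1,0,0],"fingers": 0},
  {"angular": [0,0,0],"delta_pos": [-2,0,0],"fingers": 0},
  {"angular": [0,0,0],"delta_pos": [-3,0,0],"fingers": 0},
  {"angular": [0,0,0],"delta_pos": [-3,0,0],"fingers": 0},
  {"angular": [0,0,0],"delta_pos": [-1.5,0,0],"fingers": 0},
  {"angular": [0,0,0],"delta_pos": [0,0,0],"fingers": 0},
])

```text
time_s: 30.8
position: [0.4981, -0.0857, 0.1577]
tcp_rot: [0.708, 0.0, 0.707, -0.001]
force: [-0.1, 0.2, -1.1]
width: 0.0336
```

```bash
python3 -c "
from h import *
st([.496,-.327,.15])
f=vision.grab_frame('side');cv2.imwrite('pics/side15c.png',cv2.resize(f['img'][110:230,220:340],None,fx=5,fy=5,interpolation=2))
f=vision.grab_frame('top');cv2.imwrite('pics/top15.png',cv2.resize(f['img'][150:250,250:420],None,fx=4.7,fy=4.7,interpolation=2))"
```

```text
t 30.8 pos [ 0.4981 -0.0857  0.1577] w 0.0336 F [-0.1431  0.1637 -1.0716] j [-0.3415  0.1336  1.7877 -0.0004  1.2186 -0.3403]
axes x [ 0.0014 -0.0009 -1.    ] y [ 0.0011  1.     -0.0009] z [ 1.     -0.0011  0.0014]
delta cm tool [  0.793  -24.1286  -0.1841]
rotvec tool to z=+1 x: [-0.0011  0.0014  0.0009]
rotvec tool to z=-1 x: [ 3.1405  0.0014 -0.0023]
```

View pics/side15c.png

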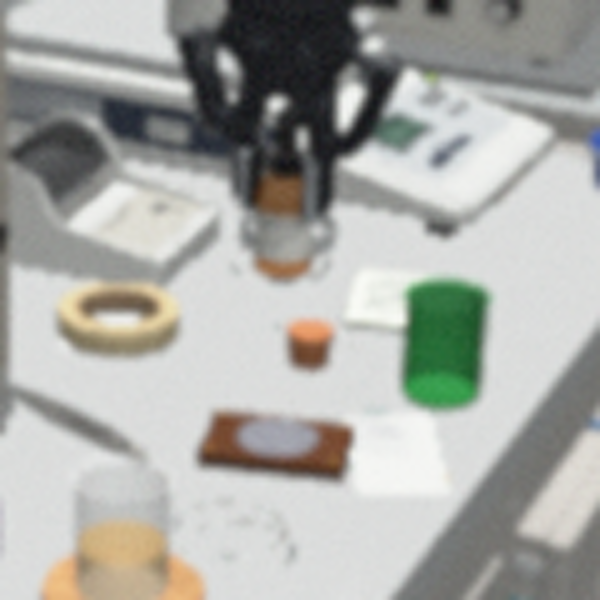

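Call:
drive_tool([
  {"angular": [0,0,0],"delta_pos": [0,-1.5,0],"fingers": 0},
  {"angular": [0,0,0],"delta_pos": [0,-3,0],"fingers": 0},
  {"angular": [0,0,0],"delta_pos": [-0.3,-4,0],"fingers": 0},
  {"angular": [0,0,0],"delta_pos": [-0.3,-4,0],"fingers": 0},
  {"angular": [0,0,0],"delta_pos": [-0.3,-4,0],"fingers": 0},
  {"angular": [0,0,0],"delta_pos": [0,-4,0],"fingers": 0},
  {"angular": [0,0,0],"delta_pos": [0,-2,0],"fingers": 0},
  {"angular": [0,0,0],"delta_pos": [0,-1,0],"fingers": 0},
  {"angular": [0,0,0],"delta_pos": [0,0,0],"fingers": 0},
  {"angular": [0,0,0],"delta_pos": [0,0,0],"fingers": 0},
])

```text
time_s: 32.15
position: [0.4893, -0.3277, 0.152]
tcp_rot: [0.7, 0.004, 0.714, 0.004]
force: [-0.7, 0.2, -0.5]
width: 0.0332
```

```bash
python3 -c "
from h import *
st([.4965,-.327,.0442])"
```

```text
t 32.15 pos [ 0.4893 -0.3277  0.152 ] w 0.0332 F [-0.7357  0.2    -0.5148] j [-0.7345  0.3249  1.5649 -0.0051  1.275  -0.7324]
axes x [-0.0205  0.0119 -0.9997] y [0.0007 0.9999 0.0119] z [ 0.9998 -0.0004 -0.0205]
delta cm tool [10.76   -0.0533  0.9448]
rotvec tool to z=+1 x: [-0.0005 -0.0205 -0.0119]
rotvec tool to z=-1 x: [ 3.1408 -0.0187  0.0322]
```

Call:
drive_tool([
  {"angular": [0,-0.02,-0.012],"delta_pos": [0,0,0.6],"fingers": 0},
  {"angular": [0,0,0],"delta_pos": [0,0,0],"fingers": 0},
  {"angular": [0,0,0],"delta_pos": [1.5,0,0],"fingers": 0},
  {"angular": [0,0,0],"delta_pos": [2,0,0],"fingers": 0},
  {"angular": [0,0,0],"delta_pos": [2,0,0],"fingers": 0},
  {"angular": [0,0,0],"delta_pos": [1.5,0,0],"fingers": 0},
  {"angular": [0,0,0],"delta_pos": [0.5,0,0],"fingers": 0},
  {"angular": [0,0,0],"delta_pos": [0,0,0],"fingers": 0},
  {"angular": [0,0,0],"delta_pos": [0,0,0],"fingers": 0},
])

```text
time_s: 33.28
position: [0.4963, -0.324, 0.0725]
tcp_rot: [0.707, -0.001, 0.707, 0.001]
force: [0.5, -0.4, -0.6]
width: 0.0334
```

```bash
python3 -c "
from h import *
st([.4965,-.327,.0442])
f=vision.grab_frame('side');cv2.imwrite('pics/side16c.png',cv2.resize(f['img'][110:230,240:360],None,fx=5,fy=5,interpolation=2))
P=arm.state()['position'];print((proj(f,[P-[0,0,.0362],[P[0],P[1],.008],[.4965,-.327,.008]])-[240,110])*5)"
```

```text
t 33.27 pos [ 0.4963 -0.324   0.0725] w 0.0334 F [ 0.4741 -0.4212 -0.6084] j [-0.7245  0.4156  1.626   0.0005  1.0995 -0.7289]
axes x [ 0.0006  0.0001 -1.    ] y [-0.0041  1.      0.0001] z [1.     0.0041 0.0006]
delta cm tool [ 2.8275 -0.3     0.0159]
rotvec tool to z=+1 x: [ 0.0041  0.0006 -0.0001]
rotvec tool to z=-1 x: [-3.1375  0.0001  0.001 ]
[[312.5683 259.2653]
 [309.9911 296.9937]
 [311.2639 295.4138]]
```

View pics/side16c.png

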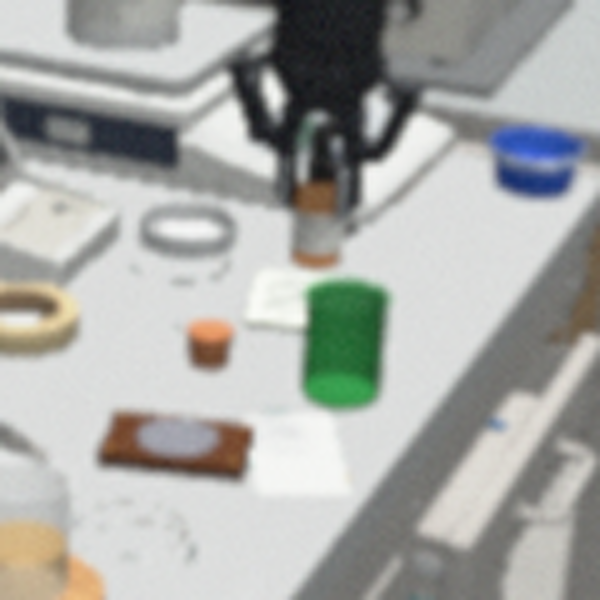

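Call:
drive_tool([
  {"angular": [0,0,0],"delta_pos": [0.5,-0.3,0],"fingers": 0},
  {"angular": [0,0,0],"delta_pos": [1,0,0],"fingers": 0},
  {"angular": [0,0,0],"delta_pos": [0.6,0,0],"fingers": 0},
  {"angular": [0,0,0],"delta_pos": [0.2,0,0],"fingers": 0},
  {"angular": [0,0,0],"delta_pos": [0,0,0],"fingers": 0},
  {"angular": [0,0,0],"delta_pos": [0,0,0],"fingers": 0},
])

```text
time_s: 34.08
position: [0.497, -0.3279, 0.049]
tcp_rot: [0.708, -0.002, 0.706, 0.001]
force: [0.4, 0.8, -0.5]
width: 0.0335
```

```bash
python3 -c "
from h import *
st([.4965,-.327,.0442])"
```

```text
t 34.08 pos [ 0.497  -0.3279  0.049 ] w 0.0335 F [ 0.3772  0.8086 -0.5199] j [-0.7288  0.4526  1.6305  0.0005  1.0559 -0.733 ]
axes x [ 0.0023 -0.0015 -1.    ] y [-0.004   1.     -0.0015] z [1.     0.004  0.0023]
delta cm tool [ 0.479   0.0937 -0.05  ]
rotvec tool to z=+1 x: [0.004  0.0023 0.0015]
rotvec tool to z=-1 x: [-3.1376 -0.0023  0.0036]
```

Call:
drive_tool([
  {"angular": [0.004,0.002,0.001],"delta_pos": [0.3,0,0],"fingers": 0},
  {"angular": [0,0,0],"delta_pos": [0.15,0,0],"fingers": 0},
  {"angular": [0,0,0],"delta_pos": [0.15,0,0],"fingers": 0},
  {"angular": [0,0,0],"delta_pos": [0.15,0,0],"fingers": 0},
])

```text
time_s: 34.58
position: [0.4975, -0.3285, 0.0442]
tcp_rot: [0.707, -0.0, 0.707, -0.0]
force: [-3.5, 3.2, 10.9]
width: 0.0336
```

```bash
python3 -c "
from h import *
st([.4965,-.327,.0442])"
```

```text
t 34.58 pos [ 0.4975 -0.3285  0.0442] w 0.0336 F [-3.534   3.1671 10.9082] j [-0.7283  0.4618  1.6288 -0.0008  1.0499 -0.728 ]
axes x [ 0.0004 -0.0012 -1.    ] y [-0.0001  1.     -0.0012] z [1.     0.0001 0.0004]
delta cm tool [-0.0001  0.1483 -0.1007]
rotvec tool to z=+1 x: [0.0001 0.0004 0.0012]
rotvec tool to z=-1 x: [-3.1415 -0.0019  0.0006]
```

Contact at the expected height. Release and retreat.

Call:
drive_tool([
  {"angular": [0,0,0],"delta_pos": [0,0,0],"fingers": 0},
  {"angular": [0,0,0],"delta_pos": [0,0,0],"fingers": 0.5},
  {"angular": [0,0,0],"delta_pos": [0,0,0],"fingers": 1},
  {"angular": [0,0,0],"delta_pos": [0,0,0],"fingers": 1},
  {"angular": [0,0,0],"delta_pos": [0,0,0],"fingers": 1},
  {"angular": [0,0,0],"delta_pos": [0,0,0],"fingers": 1},
  {"angular": [0,0,0],"delta_pos": [0,0,0],"fingers": 1},
])

```text
time_s: 35.45
position: [0.4978, -0.3287, 0.0442]
tcp_rot: [0.708, -0.001, 0.707, -0.001]
force: [-0.0, -0.6, 0.4]
width: 0.0853
```

Call:
drive_tool([
  {"angular": [0,0,0],"delta_pos": [-1.5,0,0],"fingers": 1},
  {"angular": [0,0,0],"delta_pos": [-3,0,0],"fingers": 1},
  {"angular": [0,0,0],"delta_pos": [-5,0,0],"fingers": 1},
  {"angular": [0,0,0],"delta_pos": [-5,0,0],"fingers": 1},
  {"angular": [0,0,0],"delta_pos": [-3,0,0],"fingers": 1},
  {"angular": [0,0,0],"delta_pos": [0,0,0],"fingers": 1},
])

```text
time_s: 36.2
position: [0.4982, -0.3288, 0.23]
tcp_rot: [0.709, -0.002, 0.706, -0.002]
force: [0.6, 0.1, -0.1]
width: 0.0852
```

```bash
python3 -c "
from h import *
st([.502,.338,.2])
f=vision.grab_frame('side');cv2.imwrite('pics/side17c.png',cv2.resize(f['img'][110:230,240:360],None,fx=5,fy=5,interpolation=2))"
```

```text
t 36.2 pos [ 0.4982 -0.3288  0.23  ] w 0.0852 F [ 0.6047  0.1035 -0.0942] j [-0.7281  0.2494  1.4921 -0.0005  1.3936 -0.728 ]
axes x [ 0.0045 -0.0047 -1.    ] y [-0.0001  1.     -0.0047] z [1.     0.0001 0.0045]
delta cm tool [ 2.69   66.6984  0.3739]
rotvec tool to z=+1 x: [0.0001 0.0045 0.0047]
rotvec tool to z=-1 x: [-3.1415 -0.0074  0.007 ]
```

View pics/side17c.png

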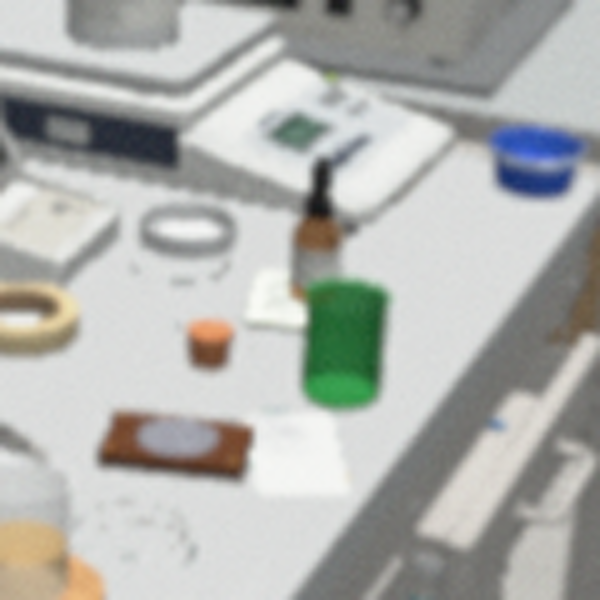

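Call:
drive_tool([
  {"angular": [0,0,0],"delta_pos": [0,3,0],"fingers": 1},
  {"angular": [0,0,0],"delta_pos": [0,5,0],"fingers": 1},
  {"angular": [0,0,0],"delta_pos": [0,5,0],"fingers": 1},
  {"angular": [0,0,0],"delta_pos": [0,5,0],"fingers": 1},
  {"angular": [0,0,0],"delta_pos": [0,5,0],"fingers": 1},
  {"angular": [0,0,0],"delta_pos": [0,5,0],"fingers": 1},
  {"angular": [0,0,0],"delta_pos": [0,5,0],"fingers": 1},
  {"angular": [0,0,0],"delta_pos": [0,5,0],"fingers": 1},
  {"angular": [0,0,0],"delta_pos": [0,5,0],"fingers": 1},
  {"angular": [0,0,0],"delta_pos": [0,5,0],"fingers": 1},
  {"angular": [0,0,0],"delta_pos": [0,5,0],"fingers": 1},
  {"angular": [0,0,0],"delta_pos": [0,5,0],"fingers": 1},
  {"angular": [0,0,0],"delta_pos": [0,4,0],"fingers": 1},
  {"angular": [0,0,0],"delta_pos": [0,2,0],"fingers": 1},
  {"angular": [0,0,0],"delta_pos": [0,0,0],"fingers": 1},
  {"angular": [0,0,0],"delta_pos": [0,0,0],"fingers": 1},
])

```text
time_s: 38.25
position: [0.4809, 0.3297, 0.2006]
tcp_rot: [0.691, 0.0, 0.723, -0.003]
force: [0.5, 0.2, 0.5]
width: 0.0852
```

```bash
python3 -c "
from h import *
st([.5025,.3385,.12])"
```

```text
t 38.25 pos [0.4809 0.3297 0.2006] w 0.0852 F [0.5199 0.185  0.4682] j [0.4434 0.2754 1.5226 0.0169 1.3861 0.4446]
axes x [-0.0456 -0.0032 -0.999 ] y [ 0.0046  1.     -0.0034] z [ 0.999  -0.0048 -0.0456]
delta cm tool [7.9551 0.9215 2.5182]
rotvec tool to z=+1 x: [-0.0047 -0.0456  0.0033]
rotvec tool to z=-1 x: [3.1361 0.0052 0.0715]
```

Call:
drive_tool([
  {"angular": [-0.005,-0.045,0.003],"delta_pos": [0,0.8,2.0],"fingers": 1},
  {"angular": [0,0,0],"delta_pos": [0,0,0],"fingers": 1},
  {"angular": [0,0,0],"delta_pos": [2.5,0,0],"fingers": 1},
  {"angular": [0,0,0],"delta_pos": [3,0,0],"fingers": 1},
  {"angular": [0,0,0],"delta_pos": [2,0,0],"fingers": 1},
  {"angular": [0,0,0],"delta_pos": [0,0,0],"fingers": 1},
  {"angular": [0,0,0],"delta_pos": [0,0,0],"fingers": 1},
])

```text
time_s: 39.12
position: [0.5018, 0.3282, 0.125]
tcp_rot: [0.706, 0.003, 0.708, -0.005]
force: [-0.1, 0.5, -0.2]
width: 0.0851
```

```bash
python3 -c "
from h import *
st([.5025,.3385,.019])"
```

```text
t 39.12 pos [0.5018 0.3282 0.125 ] w 0.0851 F [-0.0876  0.5136 -0.1632] j [ 0.4359  0.364   1.5732 -0.0019  1.2082  0.4474]
axes x [-0.0027 -0.0032 -1.    ] y [ 0.0108  0.9999 -0.0032] z [ 0.9999 -0.0108 -0.0027]
delta cm tool [10.5997  1.063   0.084 ]
rotvec tool to z=+1 x: [-0.0108 -0.0027  0.0032]
rotvec tool to z=-1 x: [3.1308 0.005  0.0043]
```

Call:
drive_tool([
  {"angular": [-0.01,-0.003,0.003],"delta_pos": [0,1,0],"fingers": 1},
  {"angular": [0,0,0],"delta_pos": [2,0.2,0],"fingers": 1},
  {"angular": [0,0,0],"delta_pos": [2.5,0,0],"fingers": 1},
  {"angular": [0,0,0],"delta_pos": [2.5,0,0],"fingers": 1},
  {"angular": [0,0,0],"delta_pos": [1,0,0],"fingers": 1},
  {"angular": [0,0,0],"delta_pos": [0,0,0],"fingers": 1},
  {"angular": [0,0,0],"delta_pos": [0,0,0],"fingers": 1},
])

```text
time_s: 40.0
position: [0.5039, 0.3432, 0.0439]
tcp_rot: [0.709, 0.001, 0.705, 0.001]
force: [0.9, 0.2, -0.3]
width: 0.0854
```

```bash
python3 -c "
from h import *
st([.5025,.3385,.019])
f=vision.grab_frame('side');cv2.imwrite('pics/side18c.png',cv2.resize(f['img'][180:300,140:260],None,fx=5,fy=5,interpolation=2))"
```

```text
t 40.0 pos [0.5039 0.3432 0.0439] w 0.0854 F [ 0.9348  0.2    -0.2502] j [ 0.4561  0.4828  1.5973 -0.      1.0551  0.4548]
axes x [ 0.0058  0.0028 -1.    ] y [-0.0014  1.      0.0028] z [1.     0.0014 0.0058]
delta cm tool [ 2.4911 -0.4796 -0.1569]
rotvec tool to z=+1 x: [ 0.0014  0.0058 -0.0028]
rotvec tool to z=-1 x: [-3.1402  0.0044  0.0091]
```

View pics/side18c.png

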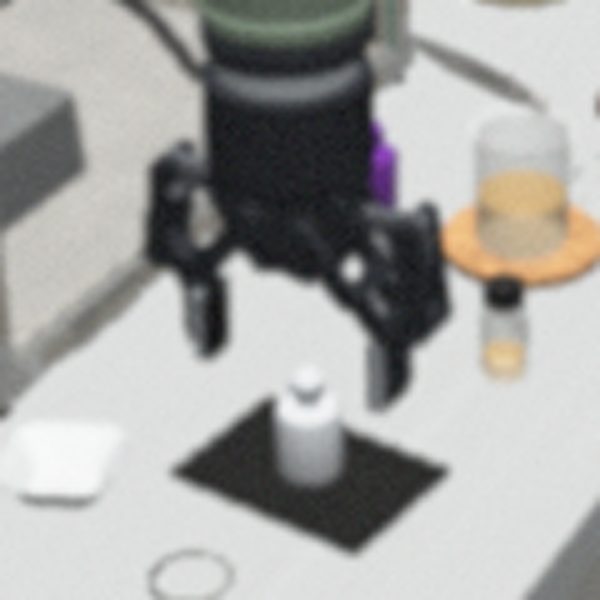

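Call:
drive_tool([
  {"angular": [0,0.006,-0.003],"delta_pos": [0.5,-0.4,-0.1],"fingers": 1},
  {"angular": [0,0,0],"delta_pos": [1,0,0],"fingers": 1},
  {"angular": [0,0,0],"delta_pos": [0.7,0,0],"fingers": 1},
  {"angular": [0,0,0],"delta_pos": [0,0,0],"fingers": 1},
  {"angular": [0,0,0],"delta_pos": [0,0,0],"fingers": 1},
])

```text
time_s: 40.67
position: [0.5042, 0.3394, 0.0222]
tcp_rot: [0.708, -0.0, 0.706, 0.001]
force: [0.4, -0.1, 0.6]
width: 0.0851
```

```bash
python3 -c "
from h import *
st([.5025,.3385,.019])"
```

```text
t 40.67 pos [0.5042 0.3394 0.0222] w 0.0851 F [ 0.3831 -0.1253  0.6492] j [ 0.4502  0.5136  1.6056 -0.0002  1.0197  0.4492]
axes x [ 0.0024  0.001  -1.    ] y [-0.0011  1.      0.001 ] z [1.     0.0011 0.0024]
delta cm tool [ 0.3218 -0.0891 -0.1702]
rotvec tool to z=+1 x: [ 0.0011  0.0024 -0.001 ]
rotvec tool to z=-1 x: [-3.1405  0.0016  0.0038]
```

Call:
drive_tool([
  {"angular": [0,0.002,-0.001],"delta_pos": [0.2,-0.1,-0.15],"fingers": 1},
  {"angular": [0,0,0],"delta_pos": [0,0,0],"fingers": 1},
  {"angular": [0,0,0],"delta_pos": [0,0,0],"fingers": 0},
  {"angular": [0,0,0],"delta_pos": [0,0,0],"fingers": 0},
  {"angular": [0,0,0],"delta_pos": [0,0,0],"fingers": 0},
  {"angular": [0,0,0],"delta_pos": [0,0,0],"fingers": 0},
  {"angular": [0,0,0],"delta_pos": [0,0,0],"fingers": 0},
  {"angular": [0,0,0],"delta_pos": [0,0,0],"fingers": 0},
  {"angular": [0,0,0],"delta_pos": [0,0,0],"fingers": 0},
])

```text
time_s: 41.8
position: [0.5033, 0.3388, 0.021]
tcp_rot: [0.708, -0.0, 0.706, 0.001]
force: [0.5, 0.4, 1.0]
width: 0.0287
```

```bash
python3 -c "
from h import *
st([.5025,.3385,.019])"
```

```text
t 41.8 pos [0.5033 0.3388 0.021 ] w 0.0287 F [0.4822 0.3521 0.9638] j [ 0.45    0.5138  1.6085 -0.0001  1.0171  0.4488]
axes x [ 0.0019  0.0008 -1.    ] y [-0.0012  1.      0.0008] z [1.     0.0012 0.0019]
delta cm tool [ 0.1999 -0.0285 -0.0761]
rotvec tool to z=+1 x: [ 0.0012  0.0019 -0.0008]
rotvec tool to z=-1 x: [-3.1404  0.0013  0.003 ]
```

Call:
drive_tool([
  {"angular": [0,0,0],"delta_pos": [-1,0,0],"fingers": 0},
  {"angular": [0,0,0],"delta_pos": [-2,0,0],"fingers": 0},
  {"angular": [0,0,0],"delta_pos": [-3,0,0],"fingers": 0},
  {"angular": [0,0,0],"delta_pos": [-3,0,0],"fingers": 0},
  {"angular": [0,0,0],"delta_pos": [-3,0,0],"fingers": 0},
  {"angular": [0,0,0],"delta_pos": [-2.5,0,0],"fingers": 0},
  {"angular": [0,0,0],"delta_pos": [-1,0,0],"fingers": 0},
  {"angular": [0,0,0],"delta_pos": [0,0,0],"fingers": 0},
])

```text
time_s: 42.8
position: [0.5023, 0.3384, 0.1869]
tcp_rot: [0.708, 0.0, 0.706, 0.001]
force: [-0.1, -0.4, -2.9]
width: 0.0288
```

```bash
python3 -c "
from h import *
st([.495,-.085,.18])
f=vision.grab_frame('top');cv2.imwrite('pics/top19.png',cv2.resize(f['img'][150:250,250:420],None,fx=4.7,fy=4.7,interpolation=2))
f=vision.grab_frame('side');cv2.imwrite('pics/side19.png',f['img'])"
```

```text
t 42.8 pos [0.5023 0.3384 0.1869] w 0.0288 F [-0.1184 -0.4231 -2.8756] j [ 0.4501  0.3057  1.5128 -0.0002  1.319   0.4488]
axes x [ 0.0038  0.0016 -1.    ] y [-0.0013  1.      0.0016] z [1.     0.0013 0.0038]
delta cm tool [  0.6173 -42.3379  -0.7926]
rotvec tool to z=+1 x: [ 0.0013  0.0038 -0.0016]
rotvec tool to z=-1 x: [-3.1403  0.0025  0.0059]
```

View pics/side19.png

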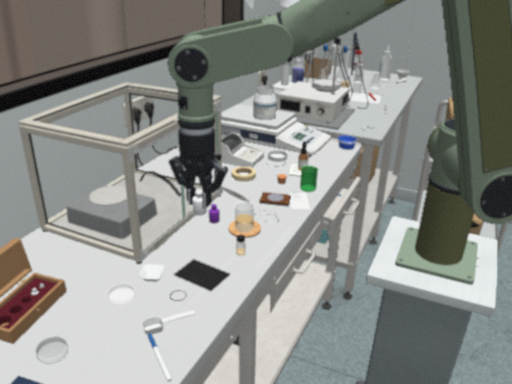

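View pics/top19.png

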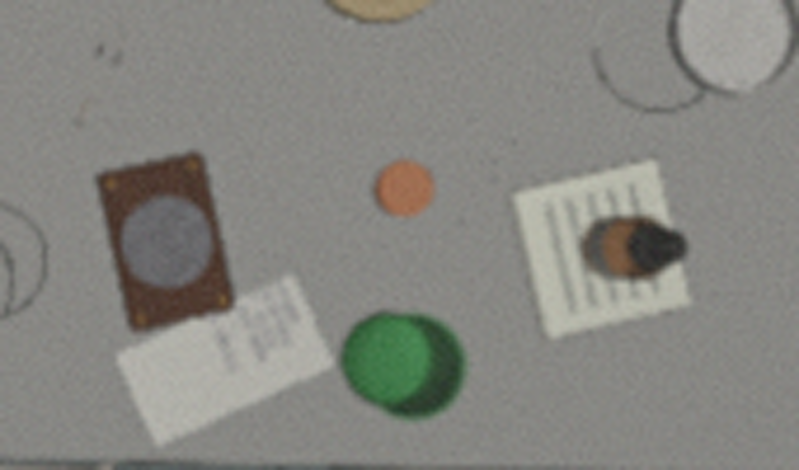

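```bash
python3 -c "
from h import *
np.set_printoptions(precision=4,suppress=True)
f=vision.grab_frame('top')
k=lambda x,y,z:onz(f,[crop(x,y,250,150,4.7)],z)[0]
print('felt',k(166,241,.012),'bulb',k(662,247,.111),'shoulder',k(632,248,.074),'tile',k(602,249,.008))"
```

```text
felt [ 0.4938 -0.0863  0.012 ] bulb [ 0.4956 -0.3247  0.111 ] shoulder [ 0.4952 -0.3224  0.074 ] tile [ 0.495  -0.3284  0.008 ]
```

Call:
drive_tool([
  {"angular": [0,0.003,-0.001],"delta_pos": [0,-1,0],"fingers": 0},
  {"angular": [0,0,0],"delta_pos": [0,-2.5,0],"fingers": 0},
  {"angular": [0,0,0],"delta_pos": [0,-4,0],"fingers": 0},
  {"angular": [0,0,0],"delta_pos": [0,-4,0],"fingers": 0},
  {"angular": [0,0,0],"delta_pos": [0,-4,0],"fingers": 0},
  {"angular": [0,0,0],"delta_pos": [0,-4,0],"fingers": 0},
  {"angular": [0,0,0],"delta_pos": [0,-4,0],"fingers": 0},
  {"angular": [0,0,0],"delta_pos": [0,-4,0],"fingers": 0},
  {"angular": [0,0,0],"delta_pos": [0,-4,0],"fingers": 0},
  {"angular": [0,0,0],"delta_pos": [0,-4,0],"fingers": 0},
  {"angular": [0,0,0],"delta_pos": [0,-3,0],"fingers": 0},
  {"angular": [0,0,0],"delta_pos": [0,-1.5,0],"fingers": 0},
  {"angular": [0,0,0],"delta_pos": [0,0,0],"fingers": 0},
  {"angular": [0,0,0],"delta_pos": [0,0,0],"fingers": 0},
])

```text
time_s: 44.7
position: [0.4911, -0.0802, 0.1726]
tcp_rot: [0.696, -0.002, 0.718, -0.002]
force: [-0.7, 0.4, -1.6]
width: 0.0288
```

```bash
python3 -c "
from h import *
st([.495,-.085,.029])"
```

```text
t 44.7 pos [ 0.4911 -0.0802  0.1726] w 0.0288 F [-0.7493  0.3602 -1.6087] j [-0.3268  0.1199  1.7698 -0.0148  1.2789 -0.322 ]
axes x [-0.0301 -0.0048 -0.9995] y [ 0.0003  1.     -0.0048] z [ 0.9995 -0.0004 -0.0301]
delta cm tool [14.3405 -0.4134  0.8271]
rotvec tool to z=+1 x: [-0.0004 -0.0301  0.0048]
rotvec tool to z=-1 x: [3.1408 0.0075 0.0473]
```

Call:
drive_tool([
  {"angular": [0,-0.03,0.005],"delta_pos": [0,-0.4,0.4],"fingers": 0},
  {"angular": [0,0,0],"delta_pos": [0,0,0],"fingers": 0},
  {"angular": [0,0,0],"delta_pos": [2,0,0],"fingers": 0},
  {"angular": [0,0,0],"delta_pos": [3,0,0],"fingers": 0},
  {"angular": [0,0,0],"delta_pos": [3,0,0],"fingers": 0},
  {"angular": [0,0,0],"delta_pos": [1.5,0,0],"fingers": 0},
  {"angular": [0,0,0],"delta_pos": [0.5,0,0],"fingers": 0},
  {"angular": [0,0,0],"delta_pos": [0,0,0],"fingers": 0},
  {"angular": [0,0,0],"delta_pos": [0,0,0],"fingers": 0},
])

```text
time_s: 45.82
position: [0.4994, -0.081, 0.0735]
tcp_rot: [0.711, -0.003, 0.703, 0.002]
force: [-0.3, -0.2, -2.3]
width: 0.0287
```

```bash
python3 -c "
from h import *
st([.495,-.085,.029])
f=vision.grab_frame('side');cv2.imwrite('pics/side20c.png',cv2.resize(f['img'][110:230,220:340],None,fx=5,fy=5,interpolation=2))"
```

```text
t 45.83 pos [ 0.4994 -0.081   0.0735] w 0.0287 F [-0.3172 -0.2344 -2.2709] j [-0.3337  0.2489  1.8529  0.0031  1.0298 -0.3416]
axes x [ 0.0103 -0.0008 -0.9999] y [-0.0064  1.     -0.0009] z [0.9999 0.0064 0.0103]
delta cm tool [ 4.4495 -0.3913 -0.4892]
rotvec tool to z=+1 x: [0.0064 0.0103 0.0008]
rotvec tool to z=-1 x: [-3.1352 -0.0013  0.0161]
```

View pics/side20c.png

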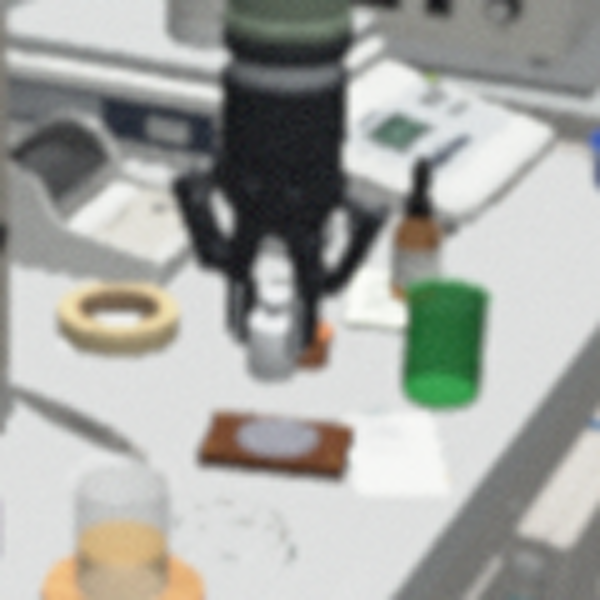

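Call:
drive_tool([
  {"angular": [0.006,0.01,0.001],"delta_pos": [0.5,-0.35,-0.5],"fingers": 0},
  {"angular": [0,0,0],"delta_pos": [1,0,0],"fingers": 0},
  {"angular": [0,0,0],"delta_pos": [1.2,0,0],"fingers": 0},
  {"angular": [0,0,0],"delta_pos": [0.8,0,0],"fingers": 0},
  {"angular": [0,0,0],"delta_pos": [0,0,0],"fingers": 0},
  {"angular": [0,0,0],"delta_pos": [0,0,0],"fingers": 0},
])

```text
time_s: 46.62
position: [0.4946, -0.0852, 0.0366]
tcp_rot: [0.707, 0.0, 0.707, -0.0]
force: [0.2, -0.4, -2.4]
width: 0.0287
```

```bash
python3 -c "
from h import *
st([.495,-.085,.029])
f=vision.grab_frame('side');cv2.imwrite('pics/side21c.png',cv2.resize(f['img'][110:230,220:340],None,fx=5,fy=5,interpolation=2))"
```

```text
t 46.62 pos [ 0.4946 -0.0852  0.0366] w 0.0287 F [ 0.1654 -0.4342 -2.4232] j [-0.3432  0.3098  1.8712  0.0001  0.9598 -0.3428]
axes x [ 0.0008 -0.0002 -1.    ] y [ 0.0004  1.     -0.0002] z [ 1.     -0.0004  0.0008]
delta cm tool [0.7635 0.0204 0.0353]
rotvec tool to z=+1 x: [-0.0004  0.0008  0.0002]
rotvec tool to z=-1 x: [ 3.1412  0.0003 -0.0012]
```

View pics/side21c.png

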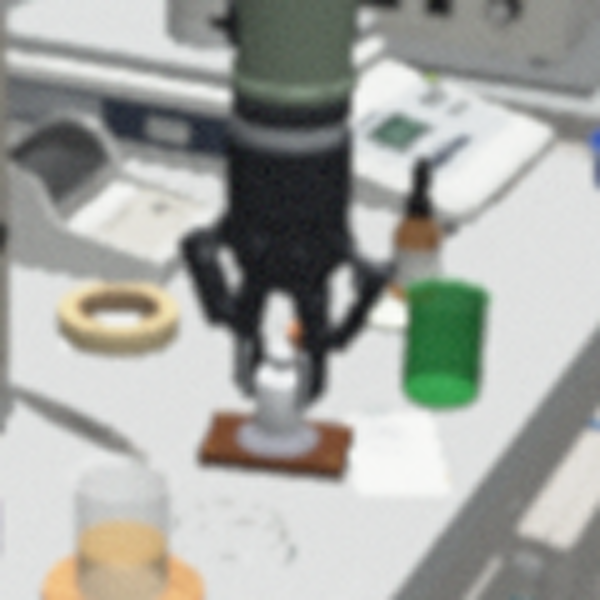

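Over the felt disc; lower the last 8 mm slowly.

Call:
drive_tool([
  {"angular": [0,0,0],"delta_pos": [0.4,0,0],"fingers": 0},
  {"angular": [0,0,0],"delta_pos": [0.2,0,0],"fingers": 0},
  {"angular": [0,0,0],"delta_pos": [0.15,0,0],"fingers": 0},
  {"angular": [0,0,0],"delta_pos": [0.15,0,0],"fingers": 0},
])

```text
time_s: 47.18
position: [0.4955, -0.0854, 0.0289]
tcp_rot: [0.708, -0.0, 0.706, -0.0]
force: [-5.3, 1.2, 14.1]
width: 0.0289
```

Call:
drive_tool([
  {"angular": [0,0,0],"delta_pos": [0,0,0],"fingers": 0},
  {"angular": [0,0,0],"delta_pos": [0,0,0],"fingers": 0.5},
  {"angular": [0,0,0],"delta_pos": [0,0,0],"fingers": 1},
  {"angular": [0,0,0],"delta_pos": [0,0,0],"fingers": 1},
  {"angular": [0,0,0],"delta_pos": [0,0,0],"fingers": 1},
  {"angular": [0,0,0],"delta_pos": [0,0,0],"fingers": 1},
  {"angular": [0,0,0],"delta_pos": [0,0,0],"fingers": 1},
])

```text
time_s: 48.05
position: [0.4969, -0.0859, 0.0298]
tcp_rot: [0.709, -0.001, 0.705, -0.001]
force: [-0.4, -0.2, -1.3]
width: 0.0852
```

Call:
drive_tool([
  {"angular": [0,0,0],"delta_pos": [-1.5,0,0],"fingers": 1},
  {"angular": [0,0,0],"delta_pos": [-3,0,0],"fingers": 1},
  {"angular": [0,0,0],"delta_pos": [-5,0,0],"fingers": 1},
  {"angular": [0,0,0],"delta_pos": [-5,0,0],"fingers": 1},
  {"angular": [0,0,0],"delta_pos": [-4,0,-3],"fingers": 1},
  {"angular": [0,0,0],"delta_pos": [-2,0,-4],"fingers": 1},
  {"angular": [0,0,0],"delta_pos": [0,0,-4],"fingers": 1},
  {"angular": [0,0,0],"delta_pos": [0,0,-2],"fingers": 1},
  {"angular": [0,0,0],"delta_pos": [0,0,0],"fingers": 1},
  {"angular": [0,0,0],"delta_pos": [0,0,0],"fingers": 1},
])

```text
time_s: 49.3
position: [0.3646, -0.0864, 0.2513]
tcp_rot: [0.714, -0.003, 0.7, -0.003]
force: [0.7, 0.5, 0.3]
width: 0.0855
```

```bash
python3 -c "
from h import *
st()
f=vision.grab_frame('top');cv2.imwrite('pics/top22.png',cv2.resize(f['img'][150:250,90:260],None,fx=4.7,fy=4.7,interpolation=2));cv2.imwrite('pics/top22b.png',cv2.resize(f['img'][150:250,250:420],None,fx=4.7,fy=4.7,interpolation=2))
f=vision.grab_frame('side');cv2.imwrite('pics/side22.png',cv2.resize(f['img'][130:290,165:345],None,fx=3.7,fy=3.7,interpolation=2))"
```

```text
t 49.3 pos [ 0.3646 -0.0864  0.2513] w 0.0855 F [0.6854 0.5285 0.296 ] j [-0.4652 -0.2831  1.9722  0.0004  1.4314 -0.4656]
axes x [ 0.019  -0.0091 -0.9998] y [-0.0002  1.     -0.0091] z [0.9998 0.0004 0.019 ]
rotvec tool to z=+1 x: [0.0003 0.019  0.0091]
rotvec tool to z=-1 x: [-3.1411 -0.0143  0.0299]
```

View pics/side22.png

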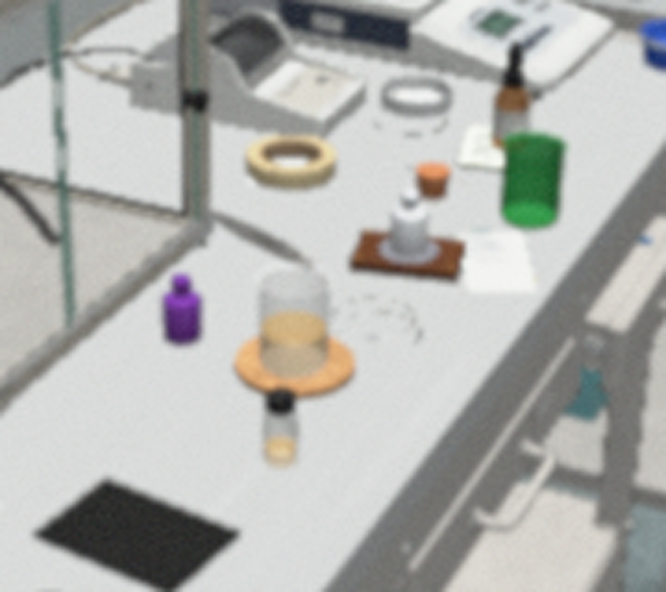

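View pics/top22.png

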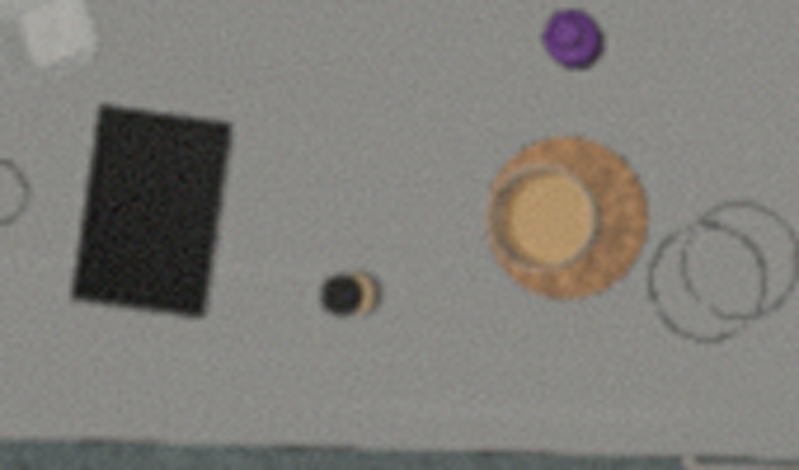

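View pics/top22b.png

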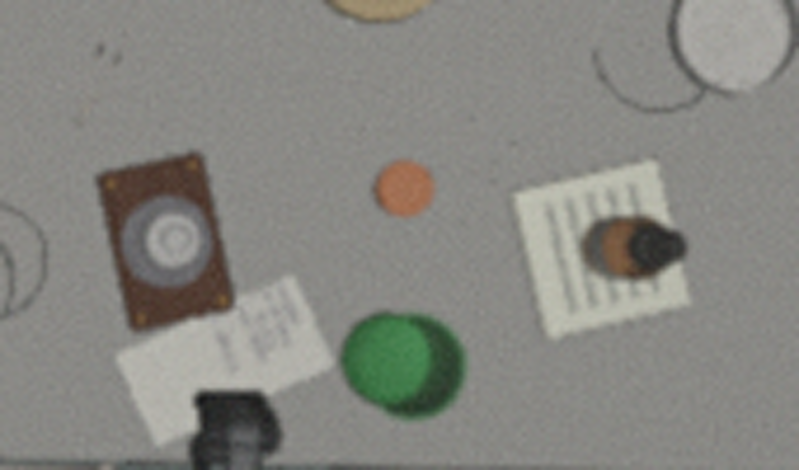

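```bash
python3 -c "
from h import *
np.set_printoptions(precision=4,suppress=True)
f=vision.grab_frame('top')
k=lambda x,y,z,u=90:onz(f,[crop(x,y,u,150,4.7)],z)[0]
print('rim',k(544,217,.078),'tan',k(552,217,.035),'cork',k(567,217,.008))
print('weight shoulder',k(173,240,.045,250),'knob',k(177,238,.064,250),'felt',k(166,241,.012,250))
def mid(z,a,b,y,u): return k((a+b)/2,y,z,u)
print('dropper base-left edge',k(583,248,.01,250),'+17.5mm; bulb',k(662,247,.105,250))
print('vial',k(342,295,.054),'stopper',k(405,188,.025,250))"
```

```text
rim [0.5009 0.1105 0.078 ] tan [0.5018 0.1118 0.035 ] cork [0.5025 0.107  0.008 ]
weight shoulder [ 0.4941 -0.0873  0.045 ] knob [ 0.495  -0.0878  0.064 ] felt [ 0.4938 -0.0863  0.012 ]
dropper base-left edge [ 0.4953 -0.3171  0.01  ] +17.5mm; bulb [ 0.4957 -0.3269  0.105 ]
vial [0.4579 0.2189 0.054 ] stopper [ 0.5254 -0.2144  0.025 ]
```

```bash
python3 -c "
from h import *
print(arm.finish_job()); print(arm.state()['time_s'])"
```

```text
the job is handed in; nothing more can be done
None
the job is handed in; nothing more can be done
```

I moved all three objects to their own rests and handed the job in at about 49.5 s; the interface gives no verdict. The order was: weight parked on the rubber mat, beaker to the cork mat, dropper bottle to the tile, then weight to the wooden stand. Each was lowered until the arm felt a light contact of about 9–14 N, then released.

Last checks, in the final pictures and with the gripper open and clear:

| Object | Distance from its rest's centre | Limit |
|---|---|---|
| Beaker | 4–5 mm | 15 mm |
| Weight | 1–2 mm | 15 mm |
| Dropper bottle | 2–6 mm | 15 mm |

- **Upright:** all three look upright in the final pictures, though I did not measure their tilt.
- **Bystanders:** the vial and the stopper were at the same pixel positions as at the start, and the purple and green look-alikes stayed where they were.
- **Disagreements:**
  - The two cameras differed by about 5–7 mm in y, up to 7 mm for the cork mat. I leaned on the top camera and the arm's own position.
  - For the dropper bottle, its bulb and its base edge put the axis on opposite sides of the tile's centre.

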